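# Eject the stuck plug from the sleeve with the ejector rod

## Task

Take the red-handled ejector rod from its wooden rack by the bare shaft, start it part of the way into the mouth of the aluminium sleeve and let go of it there. Then take it again farther back, by the red handle, and push it fully home, collar against the sleeve face, so that the yellow plug falls out into the blue catch tray; leave the rod in the sleeve and the things around it where they are.

Things in the scene. Friction and masses are not known exactly. Their poses are not given: they have to be found in the camera images.
- rod: Round ejector rod, 180 mm long, 0.18-0.35 kg. x axis along it toward the plain tip; origin on its axis at the collar's front face, which seats. x = 0 to 130 mm: steel shaft, diameter 20, its last 7 mm tapered to 15; -6 to 0: dark collar, diameter 32; -50 to -6: red handle, diameter 26. Centre of mass near x = +46 mm. Starts level in the rack, axis 45 mm above the worktop, tip facing the robot's right (-y).
- rod_tip (a point): Centre of the rod's plain end face, at x = +130 mm of the rod; axes as the rod's. (Mind the tall fixed microscope at the worktop's left end, y above 0.45 m, on the way to the rack.)
- rod_handle (a point): Middle of the red handle (diameter 26 mm) on the rod's axis, at x = -28 mm of the rod; axes as the rod's. When the rod is let go partway in the sleeve it stays there, its handle end sagging about 8 mm, more if it is less deep.
- fixture: Press-out fixture, fixed: dark base plate 222 x 84 x 10 mm, on it an aluminium sleeve block 110 mm long, 56 wide, top at z = 88 mm, then a blue catch tray. Origin on the worktop under the plate's centre; x along the level bore, the way the rod is pushed. Bore axis at y = 0, z = 60 mm; mouth at x = -100, exit at x = +10 mm. The base plate reaches 11 mm out in front of the mouth.
- sleeve_mouth (a point): Centre of the bore's mouth in the sleeve's front face; axes as the fixture's (x into the bore). The bore is round, straight through, 110 mm long, 23 mm in diameter (1.5 mm clear all round the shaft), its edge square. The rod is home when its origin is here; its tip then stands 20 mm out of the exit.
- tray_floor (a point): Centre of the catch tray's floor, 13 mm above the worktop, x = +60 mm of the fixture; axes as the fixture's. The tray is 90 mm along x and 70 mm wide inside, its outer walls reach 48 mm above the worktop.
- plug: Yellow plastic plug, a cylinder 21 mm in diameter and 30 mm long, loose (about 30 g), lying in the bore with its near face 60 to 72 mm from the mouth. Origin at its centre, x along it.
- rack: Plywood rack, fixed, 200 x 74 mm; origin on the worktop under the rod's collar face, x toward the rod's tip. Two walls, 62 mm high, 36 apart, enclose handle, collar and shaft up to x = 20 mm: no finger fits beside the handle. A post (43 mm high, x = 110 to 122 mm) carries the shaft near the tip; between, the shaft is free on both sides, over a base 8 mm high. The rod lifts straight up.
- petri_dish: Bystander: petri dish, 59 mm wide, 13 mm high; origin at the centre of its underside.
- timer: Bystander: white electronic timer, 62 x 62 x 18 mm; origin at the centre of its underside.
- steel_bowl: Bystander: empty steel bowl, 114 mm wide, 52 mm high; origin at the centre of its underside.
- slide_box: Bystander: small white and teal cardboard box, 32 x 84 x 29 mm; origin at the centre of its underside.

How it is judged:
On the way, in this order (a step that is already met when the one before it is completed fails the run):
1. the rod stands partway in the sleeve, its tip 25 to 80 mm inside the bore, and the fingers have let go of it (x of rod_tip in the frame of sleeve_mouth between 0.025 and 0.08 m and y of rod_tip in the frame of sleeve_mouth between -0.004 and 0.004 m and z of rod_tip in the frame of sleeve_mouth between -0.004 and 0.004 m and contact force between the fingers and rod below 0.1 N), for 0.2 s.
2. the rod, still no more than 80 mm deep, is gripped by its handle (x of rod_tip in the frame of sleeve_mouth between 0.02 and 0.08 m and contact force between the fingers and rod above 2 N and distance between the grasp point and rod_handle below 0.035 m), for 0.1 s.
At the end, for the whole second after the job is handed in: Rod home: collar face within 4 mm of the sleeve face, its centre within 6 mm of the bore axis, rod parallel to the bore within 0.06 rad. Plug in the catch tray, its centre inside the walls and under 30 mm above the floor. Rod let go; rod and plug at rest (x of rod in the frame of sleeve_mouth between -0.004 and 0.004 m and y of rod in the frame of sleeve_mouth between -0.006 and 0.006 m and z of rod in the frame of sleeve_mouth between -0.006 and 0.006 m and angle between the x axis of rod and the x axis of fixture, either way round below 0.06 rad and x of plug in the frame of tray_floor between -0.05 and 0.05 m and y of plug in the frame of tray_floor between -0.04 and 0.04 m and z of plug in the frame of tray_floor below 0.03 m and contact force between the fingers and rod below 0.1 N and linear speed of each of rod, plug below 0.02 m/s); the robot touches nothing.
It fails at once if the petri dish is moved more than 25 mm (distance of petri_dish from where it was at the start of the episode above 0.025 m).
It fails at once if the timer is moved more than 25 mm (distance of timer from where it was at the start of the episode above 0.025 m).
It fails at once if the steel bowl is moved more than 25 mm (distance of steel_bowl from where it was at the start of the episode above 0.025 m).
It fails at once if the slide box is moved more than 25 mm (distance of slide_box from where it was at the start of the episode above 0.025 m).
It also fails if it takes over 56 s, if anything falls off the work surface, if the arm or the gripper's body presses on something with over 40 N, if the wrist force passes 120 N, or if a joint passes its speed limit or range.

## Robot

A 6-joint arm with a two-finger parallel gripper is mounted at the origin on a cart in front of the work surface, level with it; the furniture and walls round the work are solid. World frame = base frame: x ahead of the robot, y to its left, z up, the work surface at z = 0. Lengths are in m, angles in rad, forces in N, time in s.
With the tool pointing down it reaches from about 0.425 to 0.95 m from the base axis. Payload 3.5 kg.
Tool frame: the origin (TCP) lies between the finger pads; the fingertips stand r.tip_extent ahead of it and the grasp point (between the pads) lies 11 mm behind it (r.tip_extent is the distance from the TCP to the fingertips, in m); y points along the fingers, z is the direction in which the jaws open and shut, and the axes are right-handed (so a half turn about y gives the same grasp; the last joint's range is limited). The gripper opens to 85 mm and grips with 20 to 120 N. Pads are 22 mm wide; open, the fingers measure 114 mm over their backs; the gripper's body (76 mm by 85 mm) begins 54 mm behind the grasp point. The pads swing forward as they close: fully open they stand 13 mm farther back than shut.
Start: joints at [-1.273, 0.286, 1.577, -0, 1.279, -0.15], TCP at [0.292, -0.608, 0.239] pointing down, gripper open.
Joint ranges: [-2.77, 2.77], [-0.9, 2.22], [0.21, 2.48], [-1.53, 4.67], [0.24, 2.81], [-2.84, 2.84]. Speed limits (rad/s): [2.79, 2.79, 3.14, 3.14, 3.14, 3.14].

## Interface

Orientations are given as a unit quaternion [w, x, y, z].
In Python, from rig import r gives the robot as it stands.
- The arm moves only by the tool arm_command, never from a script. Its argument "motion" is a list that holds one entry, the list of rows, each a list of 5 numbers: the opening in per cent of the stroke, from 0 (shut) to 100 (fully open), then the shift along the tool's x, y, z in units of 40 mm (1.0 is 40 mm), then the turn about the tool's y in rad. A call has 1 to 10 rows; each row shifts and turns the pose as measured when the row begins, along the tool's axes as they then stand; what a row does not reach is not made up. A row lasts 1/12 s, in which the tool goes at most 41.7 mm and 7.16 degrees, less where a joint would pass 70% of its speed; a pose out of reach is approached as far as the arm can. A call is refused whole if a number of a shift passes 1 or a number of a turn 0.125, either way. A call with a gripper value outside its range is refused whole. The fingers move at their own pace and stop on an object; "force" is the grip in N (left out, the last holds). Time passes only in rows, so rows that do not move let the fingers close. It gives the time, the measured TCP pose, the force and the opening at its end, in the units of the state.
- r.observe(): the state, without advancing time (a new reading comes with each control period).
- r.snapshot(name): name is "scene" or "top"; returns a dict with "img" (384x512x3 uint8, red, green, blue), "camera_matrix" (3x3 intrinsics, pixels), "k1" (the pictures are not rectified: a ray, as slopes to the right and down, at radius r is drawn at 1 + k1 r^2 times it, then the intrinsics apply), "rvec" (rotation vector, rad) and "tvec" (3), from world to camera coordinates, as OpenCV has them. Camera axes: x right, y down, z forward; pixel columns grow to the right and rows downward; lengths in m; the calibration is good to about 2 mm. A picture is of the moment at which its call begins. There is no depth.
- r.finish_job(): hands the job in, once; it reports no verdict.
Trained networks look in a picture, given as the dict that the camera call returned (one of the last four; its "shot" number tells which), for a name from the list of things; names that differ only in an ending like _2 or _b are one class to them, and where a whole thing is asked for, a point or a joint stands for the part that bears it (a point fixed in the world has none). Each returns a list of dicts, best first, with "confidence" (0 to 1); they miss things now and then, are a little off and sometimes report something else, mostly with a low value. They report only what shows in the picture. A call takes as long as a camera call.
- r.look_for(picture, label): "bbox" ([left, top, right, bottom] as shares, 0 to 1, of the picture: columns of its width, rows of its height, round what is visible of it).
- r.silhouettes(picture, label): "pixels" (384x512 bool, what is visible of it) and "bbox" ([left, top, right, bottom] as shares, 0 to 1, of the picture: columns of its width, rows of its height, round what is visible of it).
The state is a dict: "time": time; "q": joint angles; "qd": joint speeds; "joint_torque": joint torques, N m; "eef_pos": TCP position; "orientation": TCP orientation; "wrist_force": force on the tool from outside, world axes, zero at the start; "torque": the same for the moment, N m; "width": finger opening in m.
Only numpy, scipy, OpenCV 4.12 (cv2) and the standard library are available. Lean on these libraries where they do the work, as an engineer would, in place of code of your own. Each camera call takes 0.05 s, during which the arm holds its last target.

## Working session

There is one attempt and no reset: what is moved stays moved. The work goes in short steps, Python scripts to look and compute and a tool call to move; the robot and the scene stay as the last step left them, time stands still between calls to the robot, and variables do not carry over. Pictures are saved under pics/ and viewed, and the job is handed in when it is done.

Besides the shell and the picture viewer there is one more tool, called after "Request:" as a command line: name --argument value ..., lists and objects as JSON in quotes. arm_command: Moves the arm, as the interface text tells. Its arguments: {"type":"object","properties":{"motion":{"type":"array","items":{"type":"array","items":{"type":"array","items":{"type":"number"}}}},"force":{"type":"number"}},"required":["motion"]}

```bash
ls; mkdir -p pics; python3 - <<'E'
from rig import r
import cv2,numpy as np
print(r.observe(), r.tip_extent)
for n in ("scene","top"):
    s=r.snapshot(n); cv2.imwrite(f"pics/{n}0.png",cv2.cvtColor(s["img"],cv2.COLOR_RGB2BGR))
    print(n,s["camera_matrix"],s["k1"],s["rvec"],s["tvec"])
    np.savez(f"{n}0.npz",**{k:v for k,v in s.items()})
    for l in ["rod","fixture","rack","petri_dish","timer","steel_bowl","slide_box","plug"]:
        o=r.look_for(s,l)
        print(l,[(round(d["confidence"],2),(np.array(d["bbox"])*[512,384,512,384]).round()) for d in o[:2]])
E
```

```text
pics
{'time': 0.0, 'q': array([-1.27298976e+00,  2.87197954e-01,  1.57819419e+00, -1.03870842e-06,
        1.27860635e+00, -1.49954232e-01]), 'qd': array([ 9.05242826e-04,  1.80544597e-04,  7.37637830e-04, -3.44359228e-04,
        1.03197407e-03,  1.31825476e-05]), 'joint_torque': array([ 6.83427015e-05, -4.05977619e+01, -2.92628396e+01, -1.26964374e-04,
        5.87062910e-03, -3.32806422e-07]), 'eef_pos': array([ 0.29210225, -0.60780586,  0.23791633]), 'orientation': array([ 0.15692502, -0.15705137,  0.69030744, -0.68861095]), 'wrist_force': array([-0.94273152,  0.2842824 , -0.70971575]), 'torque': array([ 0.04820134, -0.05265614, -0.0312982 ]), 'width': 0.08574237812728183} 0.008
scene [[440.740196     0.         257.24770535]
 [  0.         440.740196   189.30645746]
 [  0.           0.           1.        ]] -0.15591256131325956 [ 1.91367112 -0.92568002  0.50687071] [-0.35469361  0.23160763  1.09588738]
rod [(0.64, array([207., 150., 235., 169.]))]
fixture [(0.95, array([246., 179., 316., 234.]))]
rack [(0.62, array([193., 147., 243., 183.]))]
petri_dish [(0.59, array([179., 193
[... 185 characters left out ...]
345., 227., 381., 254.]))]
plug []
top [[392.47130454   0.         252.26083182]
 [  0.         392.47130454 188.45092834]
 [  0.           0.           1.        ]] 0.006822216666582352 [ 2.21705096 -2.17682018  0.06929361] [-0.07814368  0.49101455  1.23465081]
rod [(0.56, array([129., 144., 188., 156.])), (0.4, array([246., 175., 309., 208.]))]
fixture [(0.71, array([237., 177., 310., 206.]))]
rack [(0.68, array([121., 136., 196., 168.]))]
petri_dish [(0.53, array([174., 214., 195., 229.]))]
timer [(0.94, array([299., 135., 323., 164.]))]
steel_bowl [(0.69, array([109., 196., 150., 234.])), (0.32, array([132., 145., 192., 158.]))]
slide_box [(0.57, array([347., 176., 377., 192.]))]
plug []
```

```bash
python3 - <<'E'
import cv2
a=cv2.imread("pics/top0.png")[90:290,60:400]; cv2.imwrite("pics/top0z.png",cv2.resize(a,None,fx=2.35,fy=2.35,interpolation=cv2.INTER_CUBIC))
a=cv2.imread("pics/scene0.png")[90:290,130:400]; cv2.imwrite("pics/scene0z.png",cv2.resize(a,None,fx=2.9,fy=2.9,interpolation=cv2.INTER_CUBIC))
E
```

```text
(no output)
```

View pics/top0z.png

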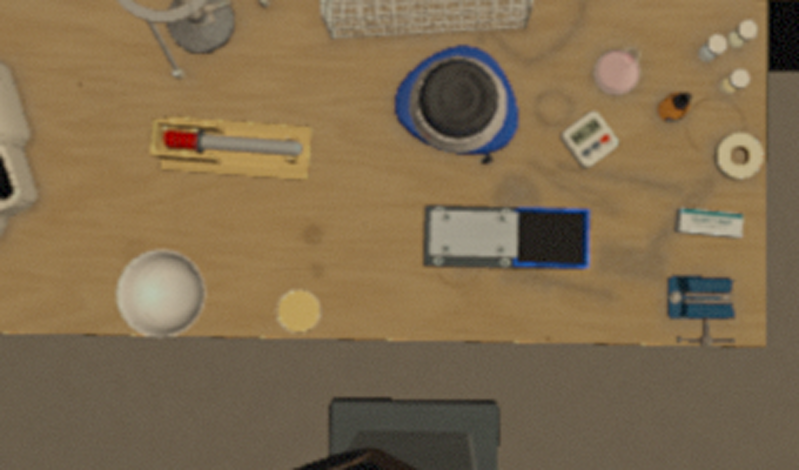

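View pics/scene0z.png

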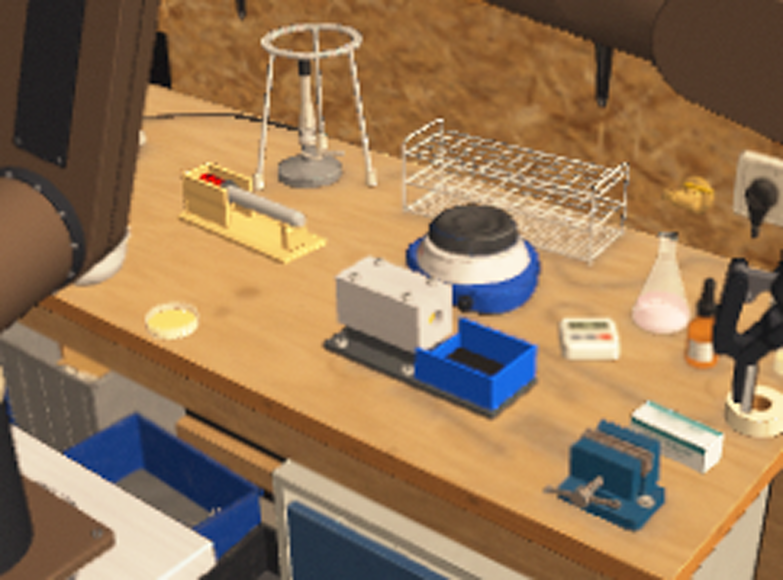

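View pics/scene0.png

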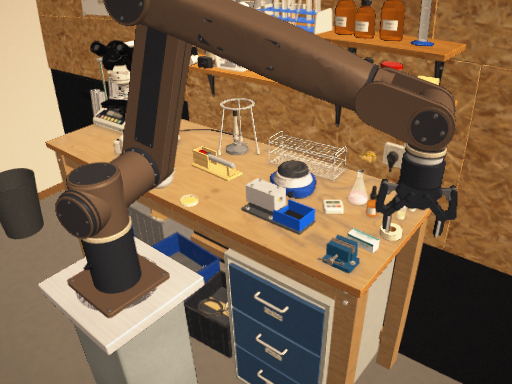

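View pics/top0.png

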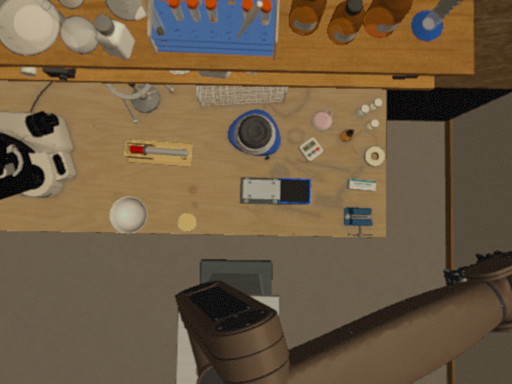

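```bash
cat > h.py <<'E'
import numpy as np, cv2
from scipy.optimize import minimize
def proj(P,s):
    R,_=cv2.Rodrigues(np.array(s["rvec"],float)); c=np.asarray(P,float)@R.T+np.array(s["tvec"],float).ravel()
    u=c[:,:2]/c[:,2:]; r2=(u**2).sum(1,keepdims=True); u=u*(1+float(s["k1"])*r2)
    K=np.array(s["camera_matrix"]); return u*[K[0,0],K[1,1]]+K[:2,2]
def box(x0,x1,y0,y1,z0,z1): return np.array([[x,y,z] for x in(x0,x1) for y in(y0,y1) for z in(z0,z1)])
def place(P,p):
    c,s=np.cos(p[2]),np.sin(p[2]); return np.c_[P[:,0]*c-P[:,1]*s+p[0],P[:,0]*s+P[:,1]*c+p[1],P[:,2]]
def cyl(x0,x1,rad,n=24,rad1=None):
    a=np.linspace(0,2*np.pi,n,endpoint=False); rad1=rad1 or rad
    return np.r_[np.c_[np.full(n,x0),rad*np.cos(a),rad*np.sin(a)],np.c_[np.full(n,x1),rad1*np.cos(a),rad1*np.sin(a)]]
FIX=[box(-.111,.111,-.042,.042,0,.010),box(-.1,.01,-.028,.028,.01,.088),box(.012,.108,-.038,.038,.01,.048)]
ROD=[cyl(0,.123,.010),cyl(.123,.130,.010,rad1=.0075),cyl(-.006,0,.016),cyl(-.05,-.006,.013)]
RACK=[box(-.06,.14,-.037,.037,0,.008)]
SS=8
def render(hulls,s,p):
    img=np.zeros((384*4,512*4),np.uint8)
    for H in hulls:
        q=proj(place(H,p),s); h=cv2.convexHull(((q+.5)*4-.5).astype(np.float32))
        cv2.fillConvexPoly(img,np.round(h*16).astype(np.int32),255,cv2.LINE_8,4)
    return cv2.resize(img,(512,384),interpolation=cv2.INTER_AREA)/255.
def wire(img,hulls,s,p,col,f,off):
    for H in hulls:
        q=proj(place(H,p),s); h=cv2.convexHull(((q-off+.5)*f-.5).astype(np.float32)); cv2.polylines(img,[np.round(h).astype(np.int32)],True,col,1)
def back(uv,s,z):
    """pixel->world at height z"""
    K=np.array(s["camera_matrix"]); d=(np.array(uv,float)-K[:2,2])/[K[0,0],K[1,1]]
    u=d.copy()
    for _ in range(20): u=d/(1+float(s["k1"])*(u@u))
    R,_=cv2.Rodrigues(np.array(s["rvec"],float)); C=-R.T@np.array(s["tvec"],float).ravel(); w=R.T@np.r_[u,1]
    return C+w*(z-C[2])/w[2]
E
cat > a.py <<'E'
from rig import r
from h import *
S={n:r.snapshot(n) for n in("scene","top")}
M={}
for n in S:
    for l in("fixture","rod","rack","steel_bowl","petri_dish","timer","slide_box"):
        o=r.silhouettes(S[n],l)
        if o: M[n+"_"+l]=o[0]["pixels"]; ys,xs=np.nonzero(o[0]["pixels"]); print(n,l,round(o[0]["confidence"],2),len(xs),xs.mean().round(1),ys.mean().round(1),back([xs.mean(),ys.mean()],S[n],.02).round(3))
np.savez("m0.npz",**M)
for n in S: np.savez(f"{n}0.npz",**S[n])
E
python3 a.py
```

```text
scene fixture 0.88 2332 277.1 206.8 [ 0.502 -0.128  0.02 ]
scene rod 0.51 183 218.2 159.3 [0.639 0.253 0.02 ]
scene rack 0.58 760 212.3 165.2 [0.59  0.236 0.02 ]
scene steel_bowl 0.52 106 166.4 181.2 [0.406 0.278 0.02 ]
scene petri_dish 0.46 176 189.3 200.5 [0.364 0.118 0.02 ]
scene timer 0.54 271 332.7 206.6 [ 0.604 -0.264  0.02 ]
scene slide_box 0.71 417 363.8 239.8 [ 0.506 -0.421  0.02 ]
top fixture 0.64 1836 275.3 190.7 [ 0.486 -0.142  0.02 ]
top rod 0.68 399 157.2 150.7 [0.606 0.235 0.02 ]
top rack 0.95 1096 159.7 153.1 [0.599 0.227 0.02 ]
top steel_bowl 0.72 296 361.3 184.5 [ 0.511 -0.415  0.02 ]
top petri_dish 0.83 274 186.7 221.9 [0.383 0.135 0.02 ]
top timer 0.85 337 310.4 148.8 [ 0.622 -0.252  0.02 ]
top slide_box 0.72 296 361.2 184.3 [ 0.512 -0.415  0.02 ]
```

```bash
cat > b.py <<'E'
from h import *
S={n:dict(np.load(f"{n}0.npz")) for n in("scene","top")}
M=np.load("m0.npz")
def fit(hulls,key,p0,views):
    def c(p):
        e=0
        for n in views:
            m=M[n+"_"+key].astype(float); q=render(hulls,S[n],p); e+=np.abs(q-m).sum()/m.sum()
        return e
    best=minimize(c,p0,method="Nelder-Mead",options=dict(initial_simplex=np.array([p0]+[np.array(p0)+d for d in np.diag([.01,.01,.05])]),xatol=1e-5,fatol=1e-4))
    return best.x,best.fun
ROD45=[h+[0,0,.045] for h in ROD]
def overlay(items,name):
    for n,(x,y,w,h) in dict(top=(110,120,210,100),scene=(185,135,140,105)).items():
        f=5 if n=="scene" else 3.8
        I=cv2.cvtColor(S[n]["img"],cv2.COLOR_RGB2BGR)[y:y+h,x:x+w]; I=cv2.resize(I,None,fx=f,fy=f,interpolation=cv2.INTER_CUBIC)
        for H,p,c in items: wire(I,H,S[n],p,c,f,np.array([x,y]))
        cv2.imwrite(f"pics/{name}_{n}.png",I)
if __name__=="__main__":
    P={}
    for v in(["top"],["scene"],["top","scene"]):
        print(v,fit(FIX,"fixture",[.49,-.142,-np.pi/2],v)); print(fit(ROD45,"rod",[.606,.27,-np.pi/2],v))
    pf=fit(FIX,"fixture",[.49,-.142,-np.pi/2],["top","scene"])[0]; pr=fit(ROD45,"rod",[.606,.27,-np.pi/2],["top"])[0]
    overlay([(FIX,pf,(0,255,0)),(ROD45,pr,(255,0,255))],"ov0")
E
python3 b.py
```

```text
['top'] (array([ 0.48679819, -0.14103014, -1.57315134]), np.float64(0.034896834550813785))
(array([ 0.60443892,  0.26191412, -1.62462227]), np.float64(0.11491473782495454))
['scene'] (array([ 0.48612339, -0.13965755, -1.57825791]), np.float64(0.031098442807654798))
(array([ 0.60539563,  0.26144147, -1.67936236]), np.float64(0.37479909996785604))
['top', 'scene'] (array([ 0.48639327, -0.14034946, -1.57808603]), np.float64(0.0726226963914936))
(array([ 0.60417213,  0.26196361, -1.63259712]), np.float64(0.5418017883023212))
```

View pics/ov0_top.png

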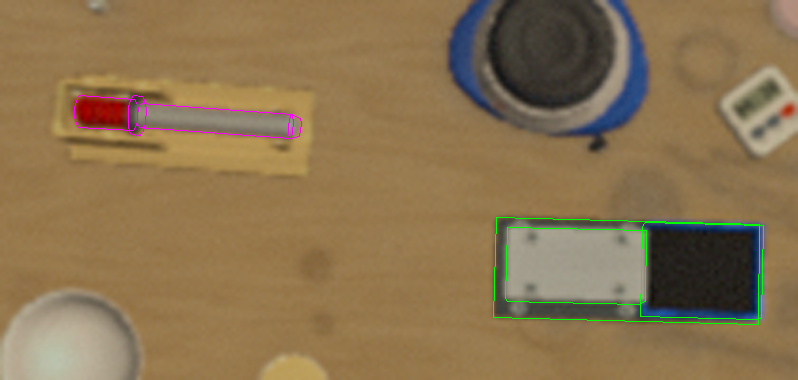

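View pics/ov0_scene.png

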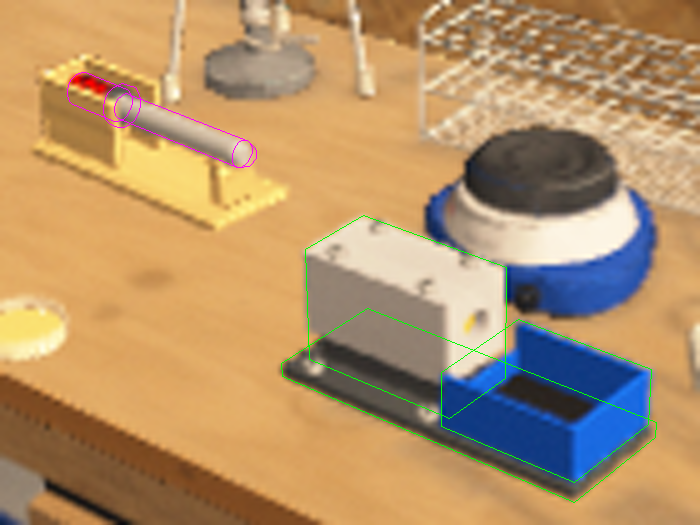

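```bash
cat > g.py <<'E'
from rig import r
import numpy as np, sys
from scipy.spatial.transform import Rotation as Ro
o=r.observe(); w,x,y,z=o["orientation"]; R=Ro.from_quat([x,y,z,w]).as_matrix()
p=o["eef_pos"]
print("t",round(o["time"],2),"p",p.round(4),"w",round(o["width"],4),"F",o["wrist_force"].round(2),"q",o["q"].round(2))
print("R cols",R.round(3).tolist())
a=list(map(float,sys.argv[1:]))
# args: grasp-point target? x y z rodyaw
if a:
    d=R.T@(np.array(a[:3])-p); print("shift mm tool",(d*1000).round(1),"units",(d/.04).round(3))
    if len(a)>3:
        ang=a[3]; t=np.array([-np.sin(ang),np.cos(ang),0]) # jaw axis perp to rod
        for s in(1,-1):
            v=R.T@(s*t); print("turn about y",round(np.arctan2(v[0],v[2]),4))
E
python3 g.py 0.602 0.218 0.20 -1.625
```

```text
t 1.7 p [ 0.2923 -0.6084  0.2393] w 0.0854 F [-0.18 -0.09 -0.14] q [-1.27  0.29  1.58  0.    1.28 -0.15]
R cols [[-0.901, 0.0, 0.433], [-0.433, -0.0, -0.901], [-0.0, -1.0, 0.0]]
shift mm tool [-637.    39.3 -610.8] units [-15.925   0.983 -15.271]
turn about y -1.0688
turn about y 2.0728
```

```bash
python3 - <<'E'
import numpy as np
p=np.array([.2923,-.6084]);t=np.array([.602,.218]);u=(t-p)/np.linalg.norm(t-p);a=-1.123
for i in range(10):
    z=np.array([np.cos(a),np.sin(a)]); x=np.array([np.cos(a-np.pi/2),np.sin(a-np.pi/2)])
    # check: start x col=(-.901,-.433)
    print(round(np.degrees(a)),"x",round(u@x,2),"z",round(u@z,2)); a+=.107
E
```

```text
-64 x -0.72 z -0.69
-58 x -0.79 z -0.61
-52 x -0.85 z -0.52
-46 x -0.9 z -0.43
-40 x -0.94 z -0.33
-34 x -0.97 z -0.23
-28 x -0.99 z -0.12
-21 x -1.0 z -0.02
-15 x -1.0 z 0.09
-9 x -0.98 z 0.2
```

Request:
arm_command --motion '[[[100,-0.7,0,-0.65,-0.11],[100,-0.75,0,-0.58,-0.11],[100,-0.8,0,-0.5,-0.11],[100,-0.85,0,-0.41,-0.11],[100,-0.9,0,-0.31,-0.11],[100,-0.92,0,-0.22,-0.11],[100,-0.95,0,-0.12,-0.11],[100,-0.95,0,0,-0.11],[100,-0.95,0,0.1,-0.11],[100,-0.93,0,0.2,-0.11]]]'

```text
time: 2.53
eef_pos: [0.4165, -0.2417, 0.2377]
orientation: [-0.503, 0.504, -0.494, 0.498]
wrist_force: [0.9, -0.1, -0.2]
width: 0.0857
```

```bash
python3 g.py 0.602 0.218 0.20 -1.625
```

```text
t 2.53 p [ 0.4165 -0.2417  0.2377] w 0.0857 F [ 0.88 -0.09 -0.24] q [-0.74 -0.15  2.04 -0.    1.25 -0.75]
R cols [[0.015, 0.002, 1.0], [-1.0, -0.004, 0.015], [0.004, -1.0, 0.002]]
shift mm tool [-457.    36.   192.5] units [-11.424   0.9     4.812]
turn about y 0.0696
turn about y -3.0719
```

Request:
arm_command --motion '[[[100,-0.9,0,0.38,0.02],[100,-0.9,0,0.38,0.02],[100,-0.9,0,0.38,0.02],[100,-0.9,0,0.38,0.01],[100,-0.9,0,0.38,0],[100,-0.9,0,0.38,0],[100,-0.9,0,0.38,0],[100,-0.9,0,0.38,0],[100,-0.9,0,0.38,0],[100,-0.9,0,0.38,0]]]'

```text
time: 3.37
eef_pos: [0.5858, 0.1325, 0.2408]
orientation: [-0.488, 0.485, -0.508, 0.518]
wrist_force: [1.0, -0.1, 0.4]
width: 0.0852
```

```bash
python3 g.py 0.602 0.218 0.20 -1.625
```

```text
t 3.37 p [0.5858 0.1325 0.2408] w 0.0852 F [ 0.98 -0.11  0.4 ] q [ 0.06  0.12  1.77 -0.01  1.24  0.11]
R cols [[-0.054, 0.013, 0.998], [-0.999, -0.008, -0.053], [0.008, -1.0, 0.013]]
shift mm tool [-86.6  40.3  11.1] units [-2.164  1.007  0.277]
turn about y 0.0006
turn about y -3.141
```

Request:
arm_command --motion '[[[100,-0.72,0.33,0.09,0],[100,-0.72,0.33,0.09,0],[100,-0.7,0.33,0.09,0],[100,0,0,0,0]]]'

```text
time: 3.7
eef_pos: [0.6051, 0.2285, 0.2012]
orientation: [-0.492, 0.485, -0.505, 0.518]
wrist_force: [-0.4, -0.2, 0.4]
width: 0.0856
```

```bash
python3 g.py 0.602 0.220 0.036 -1.625; cat > shot.py <<'E'
import sys; from rig import r; from h import *
name=sys.argv[1]
for n in sys.argv[2:]:
    s=r.snapshot(n); np.savez(f"{name}_{n}.npz",**s); cv2.imwrite(f"pics/{name}_{n}.png",cv2.cvtColor(s["img"],cv2.COLOR_RGB2BGR))
E
cat > crop.py <<'E'
import sys; from h import *
f,x,y,w,h=sys.argv[1],*map(int,sys.argv[2:6]); k=min(798/w,598/h)
I=cv2.imread(f"pics/{f}.png")[y:y+h,x:x+w]; cv2.imwrite(f"pics/{f}_c.png",cv2.resize(I,None,fx=k,fy=k,interpolation=cv2.INTER_CUBIC)); print(k)
E
python3 shot.py s1 scene top; python3 crop.py s1_scene 150 90 160 120;python3 crop.py s1_top 100 100 160 120
```

```text
t 3.7 p [0.6051 0.2285 0.2012] w 0.0856 F [-0.4  -0.24  0.44] q [ 0.21  0.25  1.69 -0.01  1.18  0.26]
R cols [[-0.047, 0.019, 0.999], [-0.999, -0.006, -0.047], [0.005, -1.0, 0.02]]
shift mm tool [  7.9 165.2  -6. ] units [ 0.197  4.13  -0.149]
turn about y 0.0073
turn about y -3.1342
4.983333333333333
4.983333333333333
```

View pics/s1_scene_c.png

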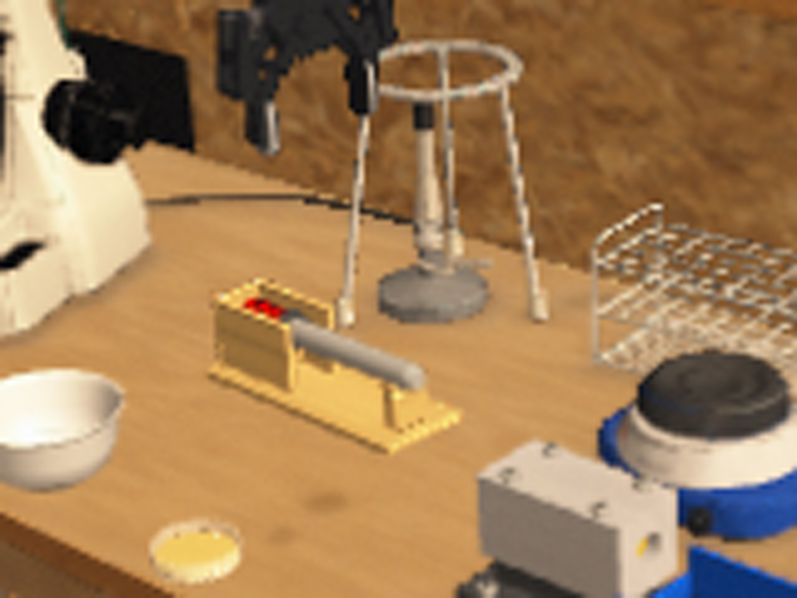

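View pics/s1_top_c.png

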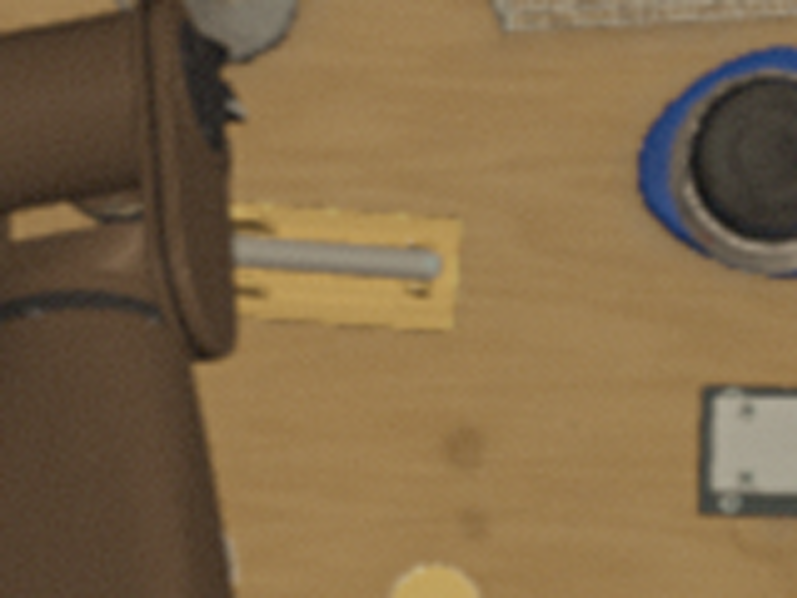

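```bash
python3 - <<'E'
from h import *
s=dict(np.load("s1_scene.npz")); k=4.9833
for c in[(345,318),(540,312),(383,448),(458,412),(210,372)]: print(c,back([150+c[0]/k,90+c[1]/k],s,0).round(3))
print(proj([[.605,.2285,.193]],s), [150+265/k,90+150/k],[150+365/k,90+110/k])
E
```

```text
(345, 318) [0.708 0.315 0.   ]
(540, 312) [0.808 0.196 0.   ]
(383, 448) [0.565 0.141 0.   ]
(458, 412) [0.638 0.135 0.   ]
(210, 372) [0.576 0.332 0.   ]
[[213.17432693 119.89105946]] [203.17761322818214, 120.10053578953705] [223.2446370878735, 112.07372624566051]
```

Request:
arm_command --motion '[[[100,0.1,0.8,-0.08,0.005],[100,0.05,0.8,0,0],[100,0,0.7,0,0],[100,0,0.5,0,0],[100,0,0.3,0,0],[100,0,0,0,0]]]'

```text
time: 4.3
eef_pos: [0.6119, 0.2118, 0.0858]
orientation: [-0.493, 0.476, -0.503, 0.526]
wrist_force: [-0.3, 0.3, -0.4]
width: 0.0854
```

```bash
python3 g.py 0.602 0.220 0.036 -1.625; python3 shot.py s2 scene; python3 crop.py s2_scene 180 110 80 60
```

```text
t 4.3 p [0.6119 0.2118 0.0858] w 0.0854 F [-0.28  0.3  -0.41] q [ 0.18  0.37  1.77 -0.02  0.96  0.25]
R cols [[-0.06, 0.039, 0.997], [-0.998, -0.007, -0.06], [0.005, -0.999, 0.04]]
shift mm tool [ -7.8  49.3 -12.3] units [-0.195  1.234 -0.308]
turn about y -0.0058
turn about y 3.1358
9.966666666666667
```

View pics/s2_scene_c.png

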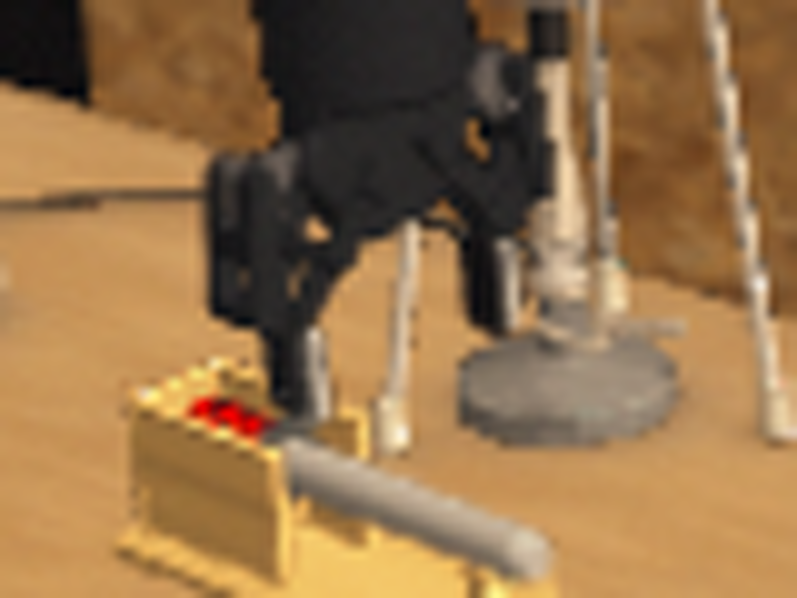

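Request:
arm_command --motion '[[[100,-0.1,0.3,-0.15,0],[100,-0.05,0.3,-0.1,0],[100,-0.05,0.25,-0.05,0],[100,0,0.2,-0.03,0],[100,0,0.15,0,0],[100,0,0,0,0]]]'

```text
time: 4.85
eef_pos: [0.6054, 0.2213, 0.0416]
orientation: [-0.497, 0.472, -0.501, 0.529]
wrist_force: [0.2, -0.3, -0.6]
width: 0.0852
```

```bash
python3 g.py 0.602 0.218 0.036 -1.625; python3 shot.py s3 scene; python3 crop.py s3_scene 180 110 80 60
```

```text
t 4.85 p [0.6054 0.2213 0.0416] w 0.0852 F [ 0.23 -0.29 -0.59] q [ 0.2   0.42  1.8  -0.02  0.87  0.27]
R cols [[-0.061, 0.053, 0.997], [-0.998, -0.005, -0.061], [0.001, -0.999, 0.053]]
shift mm tool [ 3.5  5.5 -3.5] units [ 0.086  0.137 -0.088]
turn about y -0.0067
turn about y 3.1349
9.966666666666667
```

View pics/s3_scene_c.png

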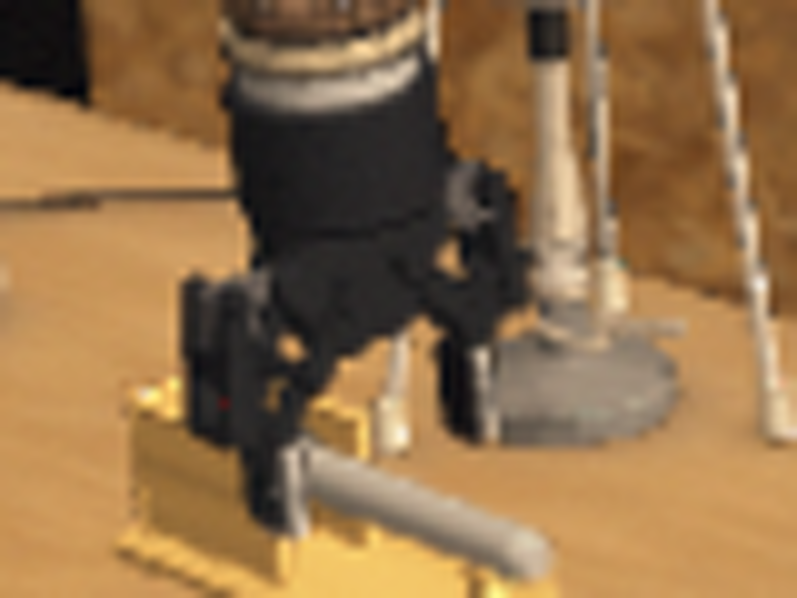

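Request:
arm_command --motion '[[[100,0.09,0.12,-0.07,-0.006],[60,0,0.03,0,0],[35,0,0,0,0],[0,0,0,0,0],[0,0,0,0,0],[0,0,0,0,0],[0,0,0,0,0]]]' --force 40

```text
time: 5.48
eef_pos: [0.6022, 0.2178, 0.0371]
orientation: [-0.498, 0.474, -0.5, 0.527]
wrist_force: [-5.5, 0.2, 2.9]
width: 0.0184
```

```bash
python3 g.py 0.602 0.218 0.036 -1.625
```

```text
t 5.48 p [0.6022 0.2178 0.0371] w 0.0184 F [-5.46  0.16  2.91] q [ 0.19  0.42  1.81 -0.02  0.86  0.26]
R cols [[-0.054, 0.05, 0.997], [-0.999, -0.004, -0.054], [0.002, -0.999, 0.05]]
shift mm tool [-0.2  1.1 -0.3] units [-0.005  0.027 -0.007]
turn about y -0.0003
turn about y 3.1413
```

Request:
arm_command --motion '[[[0,0,-0.15,0,0],[0,0,-0.25,0,0],[0,0,-0.4,0,0],[0,0,-0.4,0,0],[0,0,-0.4,0,0],[0,0,-0.4,0,0],[0,0,-0.3,0,0],[0,0,-0.1,0,0],[0,0,0,0,0]]]'

```text
time: 6.23
eef_pos: [0.5944, 0.2174, 0.136]
orientation: [-0.496, 0.476, -0.501, 0.526]
wrist_force: [0.2, -0.0, -3.6]
width: 0.0188
```

```bash
python3 g.py 0.488 0.075 0.11 -1.575; python3 shot.py s4 scene; python3 crop.py s4_scene 180 90 120 90
```

```text
t 6.23 p [0.5944 0.2174 0.136 ] w 0.0188 F [ 0.23 -0.01 -3.59] q [ 0.2   0.28  1.79 -0.02  1.03  0.26]
R cols [[-0.054, 0.045, 0.998], [-0.999, -0.006, -0.054], [0.004, -0.999, 0.045]]
shift mm tool [147.9  22.1 -99.6] units [ 3.698  0.552 -2.489]
turn about y -0.0502
turn about y 3.0914
6.644444444444445
```

View pics/s4_scene_c.png

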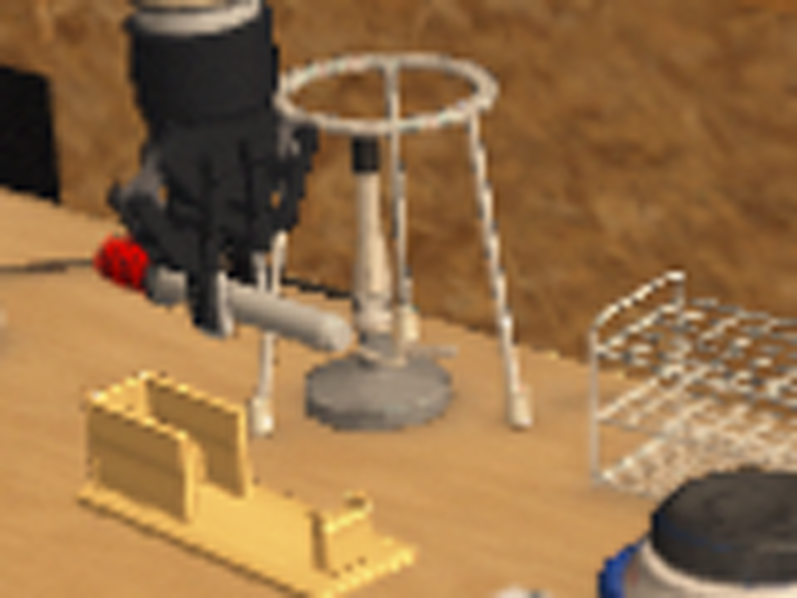

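Request:
arm_command --motion '[[[0,0.3,0,-0.2,-0.01],[0,0.5,0,-0.34,-0.01],[0,0.55,0.05,-0.37,-0.01],[0,0.55,0.05,-0.37,-0.01],[0,0.5,0.1,-0.37,0],[0,0.5,0.1,-0.37,0],[0,0.4,0.1,-0.3,0],[0,0.3,0.1,-0.15,0],[0,0,0,0,0],[0,0,0,0,0]]]'

```text
time: 7.12
eef_pos: [0.4821, 0.0708, 0.1003]
orientation: [-0.503, 0.491, -0.494, 0.511]
wrist_force: [0.4, 0.2, -3.3]
width: 0.0187
```

```bash
python3 g.py 0.488 0.075 0.11 -1.575; python3 shot.py s5 scene top; python3 crop.py s5_scene 180 110 160 120; python3 crop.py s5_top 160 110 160 120
```

```text
t 7.12 p [0.4821 0.0708 0.1003] w 0.0187 F [ 0.43  0.18 -3.34] q [-0.06  0.02  2.15 -0.    0.94 -0.05]
R cols [[-0.011, 0.03, 0.999], [-1.0, -0.006, -0.011], [0.005, -1.0, 0.03]]
shift mm tool [-4.2 -9.6  6.1] units [-0.106 -0.239  0.153]
turn about y -0.0065
turn about y 3.1351
4.983333333333333
4.983333333333333
```

View pics/s5_scene_c.png

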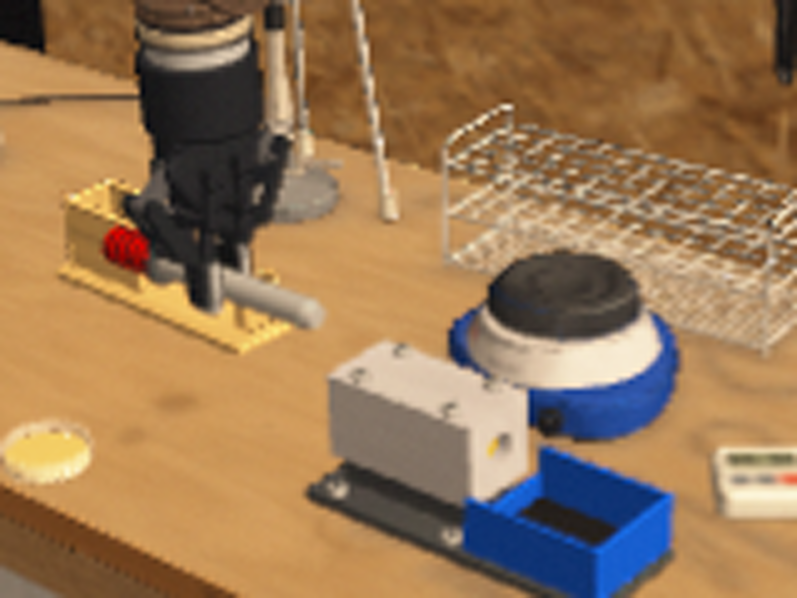

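View pics/s5_top_c.png

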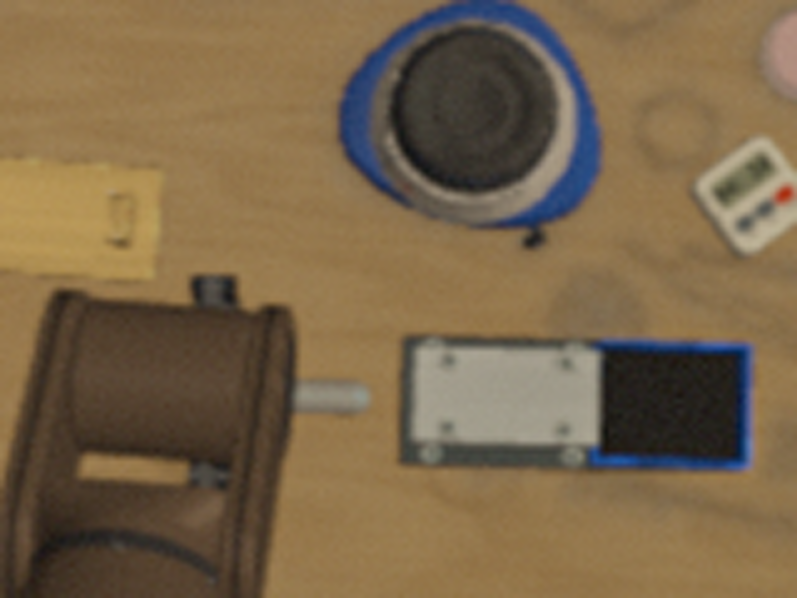

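```bash
cat > ov.py <<'E'
# overlay predicted rod from kinematics: args name, oz(rod offset up), ox(rod x at TCP), crop boxes
import sys; from h import *; from rig import r
from scipy.spatial.transform import Rotation as Ro
def rodhull(T0,d,pitch=None):
    d=d/np.linalg.norm(d); s=np.cross([0,0,1],d); s/=np.linalg.norm(s); u=np.cross(d,s)
    B=np.stack([d,s,u],1)
    return [h@B.T+T0 for h in ROD]
if __name__=="__main__":
    name,oz,ox=sys.argv[1],float(sys.argv[2]),float(sys.argv[3])
    o=r.observe(); w,x,y,z=o["orientation"]; R=Ro.from_quat([x,y,z,w]).as_matrix()
    d=R[:,0]; org=o["eef_pos"]-R[:,1]*oz-d*ox
    print("origin",org.round(4),"tip",(org+.13*d).round(4))
    H=rodhull(org,d); pf=[.4864,-.1403,-1.576]
    for n,(x,y,w,h) in dict(top=(195,160,120,60),scene=(190,130,140,105)).items():
        s=dict(np.load(f"{name}_{n}.npz")); f=798/w if n=="top" else 5.7
        I=cv2.cvtColor(s["img"],cv2.COLOR_RGB2BGR)[y:y+h,x:x+w]; I=cv2.resize(I,None,fx=f,fy=f,interpolation=cv2.INTER_CUBIC)
        wire(I,H[:2],s,[0,0,0],(255,0,255),f,np.array([x,y])); wire(I,FIX,s,pf,(0,255,0),f,np.array([x,y]))
        cv2.imwrite(f"pics/{name}_ov_{n}.png",I)
E
python3 ov.py s5 .0079 .0441
```

```text
origin [0.4829 0.1155 0.1083] tip [ 0.4816 -0.0145  0.109 ]
```

View pics/s5_ov_top.png

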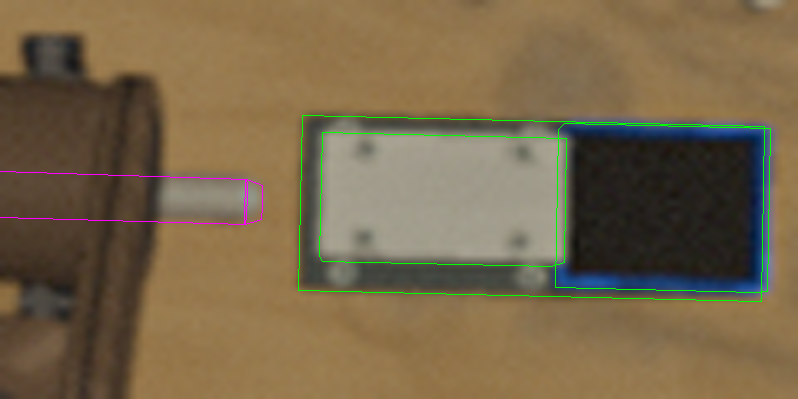

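View pics/s5_ov_scene.png

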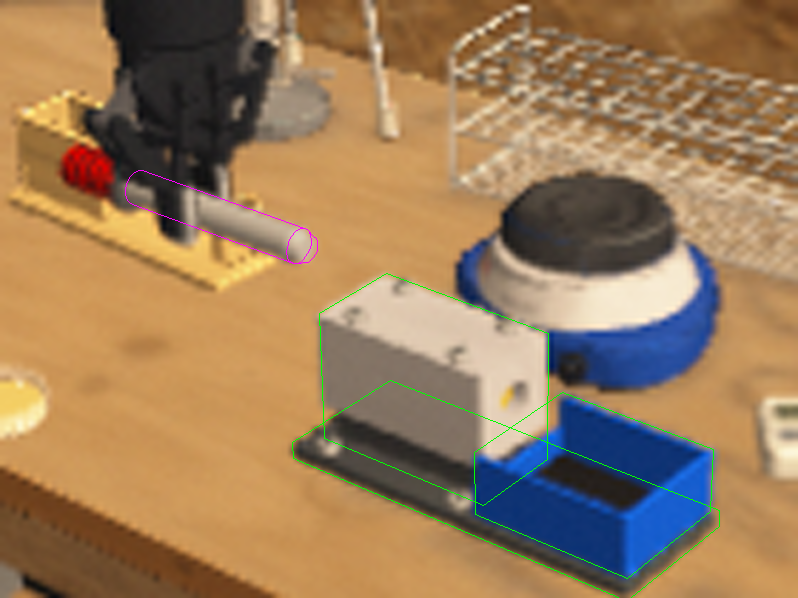

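```bash
cat > edge.py <<'E'
from h import *
from ov import rodhull
def gray(s):
    g=cv2.GaussianBlur(s["img"].astype(np.float32),(0,0),.7); return g
def score(segs,s,g,trim=.06):
    """segs: list of (A,B) 3d world; mean over samples of |colour diff| across the line"""
    tot=[]
    for A,B in segs:
        t=np.linspace(trim,1-trim,40)[:,None]; q=proj(A+(B-A)*t,s).astype(np.float32)
        d=q[-1]-q[0]; n=np.array([-d[1],d[0]])/np.linalg.norm(d)
        def samp(k): return cv2.remap(g,(q[:,0]+n[0]*k).astype(np.float32),(q[:,1]+n[1]*k).astype(np.float32),cv2.INTER_CUBIC)
        df=(samp(.6)-samp(-.6)).reshape(-1,3); m=df.mean(0); tot.append(np.linalg.norm(m))
    return np.mean(tot)
def sq(x0,x1,y0,y1,z):
    c=np.array([[x0,y0,z],[x1,y0,z],[x1,y1,z],[x0,y1,z]]); return [(c[i],c[(i+1)%4]) for i in range(4)]
def fixsegs(p,parts=("block",)):
    L=[]
    if "block" in parts: L+=sq(-.1,.01,-.028,.028,.088)
    if "plate" in parts: L+=sq(-.111,.111,-.042,.042,.010)
    return [tuple(place(np.array(ab),p)) for ab in L]
def rodsegs(org,yaw,pitch,s,x0,x1,tip=True):
    d=np.array([np.cos(yaw)*np.cos(pitch),np.sin(yaw)*np.cos(pitch),np.sin(pitch)])
    R,_=cv2.Rodrigues(np.array(s["rvec"],float)); C=-R.T@np.array(s["tvec"],float).ravel()
    mid=org+d*(x0+x1)/2; v=C-mid; D=np.linalg.norm(v-d*(v@d)); n=np.cross(d,v); n/=np.linalg.norm(n); v2=np.cross(n,d); v2=v2*np.sign(v2@v)
    a=.01; off=v2*a*a/D; w=n*a*np.sqrt(1-(a/D)**2)
    L=[(org+d*x0+off+k*w,org+d*x1+off+k*w) for k in(1,-1)]
    return L
def fitmax(f,p0,st):
    p0=np.array(p0,float); r=minimize(lambda p:-f(p),p0,method="Nelder-Mead",options=dict(initial_simplex=np.array([p0]+[p0+d for d in np.diag(st)]),xatol=1e-5,fatol=1e-4,maxiter=800)); return r.x,-r.fun
if __name__=="__main__":
    S={n:dict(np.load(f"s5_{n}.npz")) for n in("scene","top")}; G={n:gray(S[n]) for n in S}
    for parts in(("block",),("block","plate")):
      for v in(["top"],["scene"],["top","scene"]):
        for p0 in([.4864,-.1403,-1.576],[.4854,-.1413,-1.57]):
            x,f=fitmax(lambda p:sum(score(fixsegs(p,parts),S[n],G[n]) for n in v),p0,[.002,.002,.01]); 
            m=place(np.array([[-.1,0,.06]]),x)[0]
            print(parts,v,x.round(4),round(f,1),"mouth",m.round(4))
E
python3 edge.py
```

```text
('block',) ['top'] [ 0.4872 -0.1403 -1.5711] 70.6 mouth [ 0.4872 -0.0403  0.06  ]
('block',) ['top'] [ 0.487  -0.1404 -1.5751] 70.6 mouth [ 0.4874 -0.0404  0.06  ]
('block',) ['scene'] [ 0.4846 -0.1392 -1.5737] 46.4 mouth [ 0.4849 -0.0392  0.06  ]
('block',) ['scene'] [ 0.4841 -0.1393 -1.5855] 46.5 mouth [ 0.4856 -0.0393  0.06  ]
('block',) ['top', 'scene'] [ 0.4864 -0.1403 -1.5752] 112.7 mouth [ 0.4869 -0.0403  0.06  ]
('block',) ['top', 'scene'] [ 0.4866 -0.1403 -1.5745] 112.6 mouth [ 0.4869 -0.0403  0.06  ]
('block', 'plate') ['top'] [ 0.4873 -0.1404 -1.5723] 60.4 mouth [ 0.4874 -0.0404  0.06  ]
('block', 'plate') ['top'] [ 0.4873 -0.1404 -1.5723] 60.4 mouth [ 0.4874 -0.0404  0.06  ]
('block', 'plate') ['scene'] [ 0.485  -0.1387 -1.5654] 41.2 mouth [ 0.4845 -0.0387  0.06  ]
('block', 'plate') ['scene'] [ 0.485  -0.1387 -1.5721] 41.2 mouth [ 0.4851 -0.0387  0.06  ]
('block', 'plate') ['top', 'scene'] [ 0.4866 -0.1401 -1.5729] 98.1 mouth [ 0.4868 -0.0401  0.06  ]
('block', 'plate') ['top', 'scene'] [ 0.4866 -0.1401 -1.5745] 98.1 mouth [ 0.487  -0.0401  0.06  ]
```

Request:
arm_command --motion '[[[0,0,0.2,0.05,-0.003],[0,0,0.3,0.05,0],[0,0,0.3,0.02,0],[0,0,0.3,0,0],[0,0,0.15,0,0],[0,0,0,0,0],[0,0,0,0,0]]]'

```text
time: 7.8
eef_pos: [0.4955, 0.075, 0.0492]
orientation: [-0.508, 0.492, -0.489, 0.511]
wrist_force: [0.4, 0.1, -3.7]
width: 0.0189
```

```bash
python3 g.py 0.487 0.071 0.052 -1.5735; python3 shot.py s6 scene top; python3 ov.py s6 .0079 .0441
```

```text
t 7.8 p [0.4955 0.075  0.0492] w 0.0189 F [ 0.4   0.14 -3.69] q [-0.05  0.14  2.14 -0.    0.82 -0.05]
R cols [[0.0, 0.038, 0.999], [-1.0, -0.005, 0.0], [0.005, -0.999, 0.038]]
shift mm tool [ 4.  -3.1 -8.4] units [ 0.1   -0.078 -0.21 ]
turn about y 0.003
turn about y -3.1386
origin [0.4953 0.119  0.0574] tip [ 0.4953 -0.011   0.058 ]
```

View pics/s6_ov_top.png

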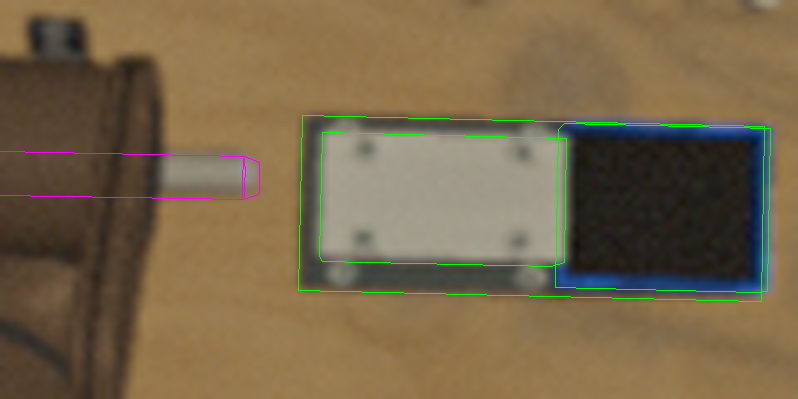

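View pics/s6_ov_scene.png

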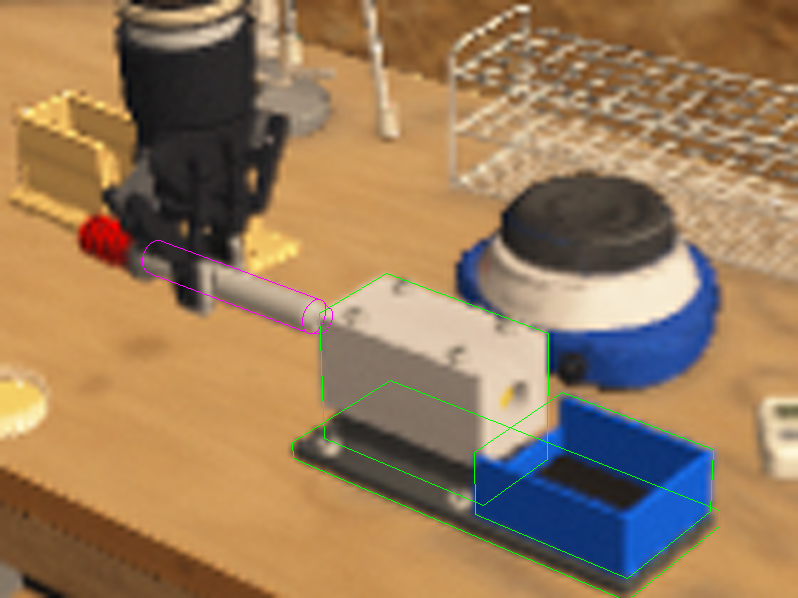

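```bash
cat > rodfit.py <<'E'
import sys; from edge import *
from rig import r
from scipy.spatial.transform import Rotation as Ro
name=sys.argv[1]; x0,x1=float(sys.argv[2]),float(sys.argv[3])
o=r.observe(); w,x,y,z=o["orientation"]; R=Ro.from_quat([x,y,z,w]).as_matrix(); d=R[:,0]
org=o["eef_pos"]-R[:,1]*.0079-d*.047; yaw=np.arctan2(d[1],d[0]); pitch=d[2]
c=org+d*.09; print("pred pt@90",c.round(4),"yaw",yaw.round(4),"pitch",pitch.round(4))
S={n:dict(np.load(f"{name}_{n}.npz")) for n in("scene","top")}; G={n:gray(S[n]) for n in S}
def f(p,v):
    dd=np.array([np.cos(yaw+p[2])*np.cos(pitch+p[3]),np.sin(yaw+p[2])*np.cos(pitch+p[3]),np.sin(pitch+p[3])]); og=c+[p[0],0,p[1]]-dd*.09
    return sum(score(rodsegs(og,yaw+p[2],pitch+p[3],S[n],x0,x1),S[n],G[n]) for n in v)
x,v=fitmax(lambda p:f([p[0],0,p[1],0],["top"]),[0,0],[.002,.01]); print("top only: dx,dyaw",x.round(4),round(v,1))
x,v=fitmax(lambda p:f([0,p[0],0,p[1]],["scene"]),[0,0],[.002,.01]); print("scene only: dz,dpitch",x.round(4),round(v,1))
x,v=fitmax(lambda p:f(p,["top","scene"]),[0,0,0,0],[.002,.002,.01,.01]); print("both: dx,dz,dyaw,dpitch",x.round(4),round(v,1), "pt",(c+[x[0],0,x[1]]).round(4))
E
python3 rodfit.py s6 .078 .122; python3 rodfit.py s5 .078 .122 2>&1 | tail -1
```

```text
pred pt@90 [0.4953 0.0319 0.0578] yaw -1.5707 pitch 0.0049
top only: dx,dyaw [-0.0005  0.0263] 17.5
scene only: dz,dpitch [-0.001   0.0042] 45.8
both: dx,dz,dyaw,dpitch [-0.0002 -0.0009  0.0074 -0.0024] 63.2 pt [0.4951 0.0319 0.0569]
both: dx,dz,dyaw,dpitch [-0.0118  0.0095  0.0074  0.0175] 21.7 pt [0.4835 0.0319 0.0673]
```

Request:
arm_command --motion '[[[0,0.05,-0.04,-0.15,0.003],[0,0.05,-0.02,-0.08,0],[0,0,0,0,0],[0,0,0,0,0]]]'

```text
time: 8.23
eef_pos: [0.4868, 0.0705, 0.0542]
orientation: [-0.509, 0.49, -0.488, 0.513]
wrist_force: [0.3, 0.0, -3.1]
width: 0.0182
```

```bash
python3 g.py 0.487 0.071 0.0522 -1.5735; python3 shot.py s7 scene top;python3 rodfit.py s7 .078 .122
```

```text
t 8.23 p [0.4868 0.0705 0.0542] w 0.0182 F [ 0.27  0.02 -3.06] q [-0.06  0.11  2.17 -0.    0.83 -0.06]
R cols [[-0.003, 0.043, 0.999], [-1.0, -0.005, -0.003], [0.005, -0.999, 0.043]]
shift mm tool [-0.5  2.   0.1] units [-0.012  0.05   0.004]
turn about y -0.0001
turn about y 3.1415
pred pt@90 [0.4865 0.0276 0.0622] yaw -1.5735 pitch 0.0051
top only: dx,dyaw [0.0005 0.0216] 16.0
scene only: dz,dpitch [-0.0006  0.0066] 45.5
both: dx,dz,dyaw,dpitch [ 0.0007 -0.0011  0.0104 -0.0032] 61.5 pt [0.4872 0.0276 0.0611]
```

Request:
arm_command --motion '[[[0,0.15,0.04,0,0],[0,0.2,0,0,0],[0,0.1,0,0,0],[0,0,0,0,0],[0,0,0,0,0]]]'

```text
time: 8.75
eef_pos: [0.4874, 0.0502, 0.0528]
orientation: [-0.509, 0.489, -0.488, 0.513]
wrist_force: [-0.6, 0.4, -2.6]
width: 0.019
```

```bash
python3 g.py 0.487 0.05 0.0522 -1.5735; python3 shot.py s8 scene top;python3 rodfit.py s8 .078 .122; python3 ov.py s8 .0079 .047
```

```text
t 8.75 p [0.4874 0.0502 0.0528] w 0.019 F [-0.56  0.37 -2.59] q [-0.1   0.1   2.17 -0.    0.82 -0.1 ]
R cols [[-0.003, 0.044, 0.999], [-1.0, -0.005, -0.003], [0.005, -0.999, 0.044]]
shift mm tool [ 0.2  0.6 -0.4] units [ 0.004  0.015 -0.01 ]
turn about y -0.0005
turn about y 3.1411
pred pt@90 [0.4869 0.0075 0.0609] yaw -1.5735 pitch 0.0053
top only: dx,dyaw [0.0006 0.0164] 13.4
scene only: dz,dpitch [-0.0003  0.0294] 42.7
both: dx,dz,dyaw,dpitch [-0.0004  0.     -0.0017  0.021 ] 55.8 pt [0.4865 0.0075 0.061 ]
origin [0.4871 0.0975 0.0605] tip [ 0.4868 -0.0325  0.0611]
```

View pics/s8_ov_top.png

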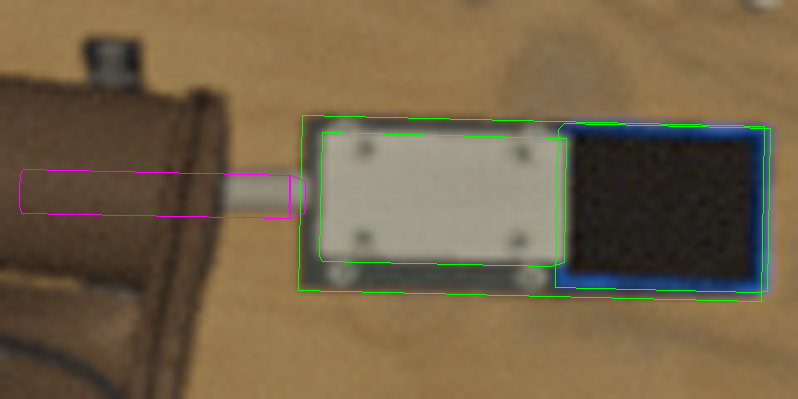

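View pics/s8_ov_scene.png

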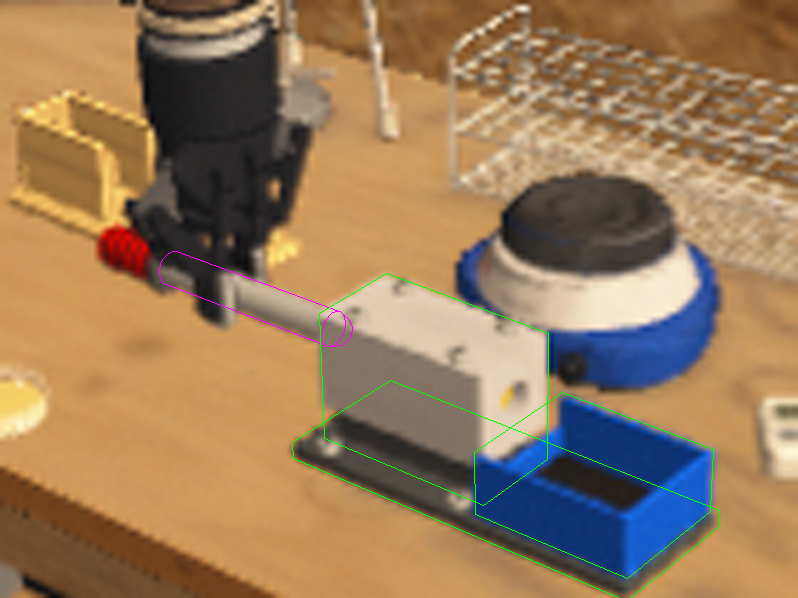

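Request:
arm_command --motion '[[[0,0.15,0.02,-0.01,0],[0,0.15,0,0,0],[0,0.12,0,0,0],[0,0,0,0,0]]]'

```text
time: 9.18
eef_pos: [0.4868, 0.0325, 0.0519]
orientation: [-0.509, 0.49, -0.488, 0.512]
wrist_force: [0.3, 0.9, -3.7]
width: 0.0186
```

```bash
python3 g.py 0.487 0.05 0.0522 -1.5735
```

```text
t 9.18 p [0.4868 0.0325 0.0519] w 0.0186 F [ 0.26  0.92 -3.74] q [-0.14  0.1   2.18  0.    0.82 -0.14]
R cols [[-0.001, 0.044, 0.999], [-1.0, -0.006, -0.001], [0.005, -0.999, 0.044]]
shift mm tool [-17.5  -0.4   0.1] units [-0.438 -0.01   0.004]
turn about y 0.0015
turn about y -3.1401
```

Request:
arm_command --motion '[[[0,0.15,0,0,0.001],[0,0.18,0,0,0],[0,0.18,0,0,0],[0,0.15,0,0,0],[0,0.05,0,0,0],[0,0,0,0,0]]]'

```text
time: 9.68
eef_pos: [0.4869, 0.0002, 0.0521]
orientation: [-0.509, 0.489, -0.488, 0.513]
wrist_force: [0.2, 0.4, -3.6]
width: 0.0184
```

```bash
python3 g.py 0.487 -0.017 0.0522 -1.5735;python3 shot.py s9 scene top;python3 ov.py s9 .0079 .047
```

```text
t 9.68 p [4.869e-01 2.000e-04 5.210e-02] w 0.0184 F [ 0.23  0.42 -3.58] q [-0.21  0.1   2.18  0.    0.82 -0.21]
R cols [[-0.003, 0.044, 0.999], [-1.0, -0.006, -0.003], [0.006, -0.999, 0.044]]
shift mm tool [17.2  0.1  0.2] units [0.431 0.001 0.005]
turn about y -0.0008
turn about y 3.1408
origin [0.4866 0.0478 0.0597] tip [ 0.4862 -0.0822  0.0605]
```

View pics/s9_ov_scene.png

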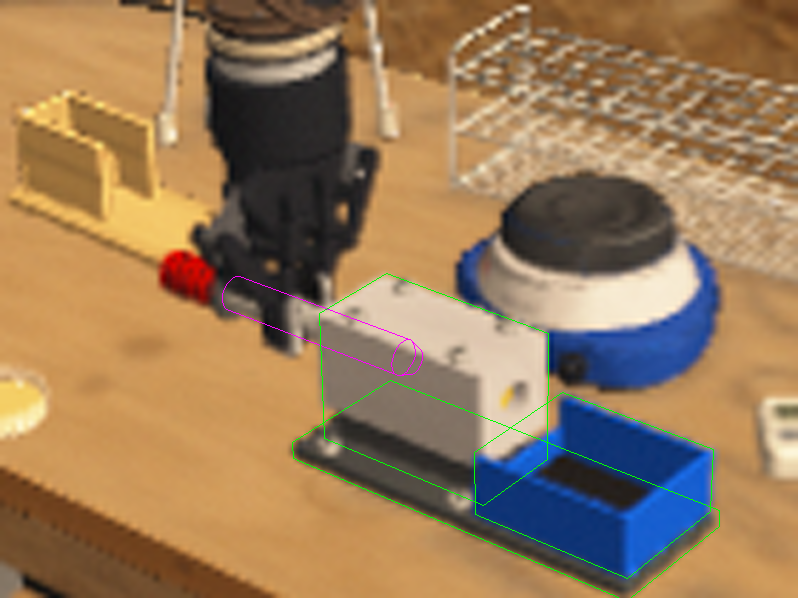

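Smooth; the tip is about 42 mm in. I'll continue about 18 mm.

Request:
arm_command --motion '[[[0,0.14,0,0,0],[0,0.16,0,0,0],[0,0.1,0,0,0],[0,0,0,0,0],[0,0,0,0,0]]]'

```text
time: 10.2
eef_pos: [0.4867, -0.0164, 0.0522]
orientation: [-0.509, 0.49, -0.488, 0.513]
wrist_force: [-0.4, 0.3, -3.1]
width: 0.0186
```

```bash
python3 g.py 0.487 -0.017 0.0522 -1.5735;python3 shot.py s10 scene top;python3 ov.py s10 .0079 .047
```

```text
t 10.2 p [ 0.4867 -0.0164  0.0522] w 0.0186 F [-0.35  0.3  -3.12] q [-0.25  0.1   2.18  0.01  0.82 -0.25]
R cols [[-0.002, 0.044, 0.999], [-1.0, -0.005, -0.002], [0.005, -0.999, 0.044]]
shift mm tool [ 0.6 -0.   0.3] units [ 0.016 -0.001  0.008]
turn about y 0.0009
turn about y -3.1407
origin [0.4864 0.0309 0.0598] tip [ 0.4862 -0.0991  0.0605]
```

View pics/s10_ov_scene.png

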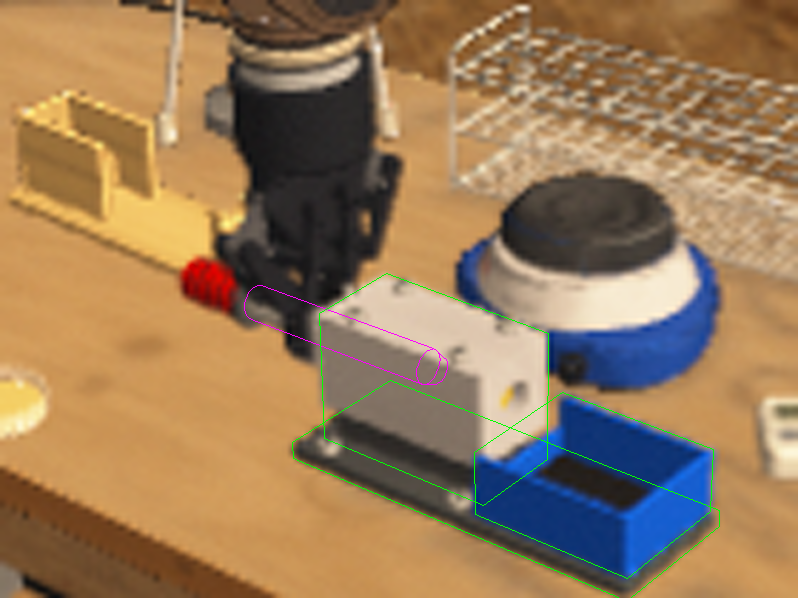

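Request:
arm_command --motion '[[[0,0.1,0,0,0],[0,0,0,0,0],[30,0,0,0,0],[40,0,0,0,0],[60,0,0,0,0],[100,0,0,0,0],[100,0,0,0,0],[100,0,0,0,0],[100,0,0,0,0]]]'

```text
time: 11.05
eef_pos: [0.4901, -0.0208, 0.0556]
orientation: [-0.511, 0.489, -0.485, 0.515]
wrist_force: [0.6, -0.4, 0.2]
width: 0.0854
```

```bash
python3 g.py 0.487 0.05 0.12 -1.5735;python3 shot.py s11 scene top;python3 ov.py s11 .0079 .047; python3 crop.py s11_top 180 150 120 80
```

```text
t 11.05 p [ 0.4901 -0.0208  0.0556] w 0.0854 F [ 0.64 -0.42  0.17] q [-0.25  0.1   2.17  0.01  0.82 -0.26]
R cols [[-0.0, 0.052, 0.999], [-1.0, -0.007, -0.0], [0.007, -0.999, 0.052]]
shift mm tool [-70.3 -65.    0.2] units [-1.758 -1.626  0.005]
turn about y 0.0022
turn about y -3.1394
origin [0.4896 0.0263 0.063 ] tip [ 0.4896 -0.1037  0.0639]
6.65
```

View pics/s11_ov_scene.png

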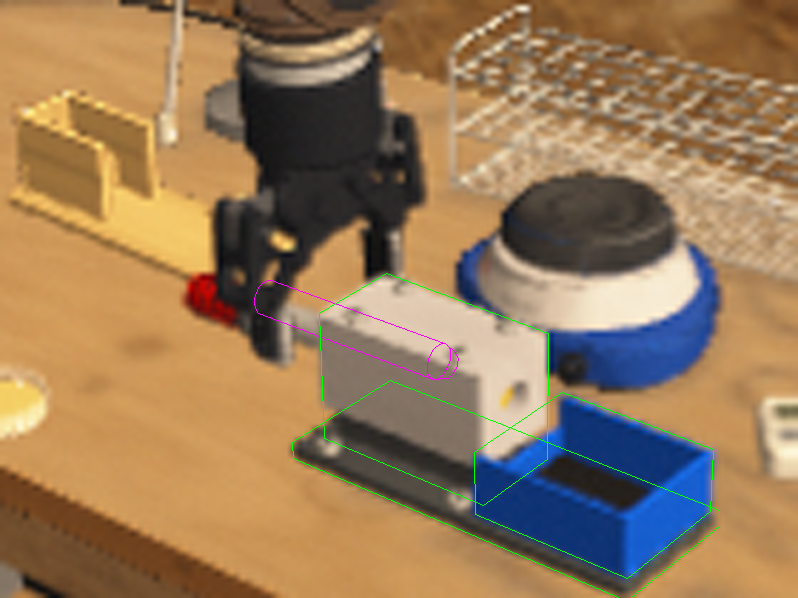

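View pics/s11_top_c.png

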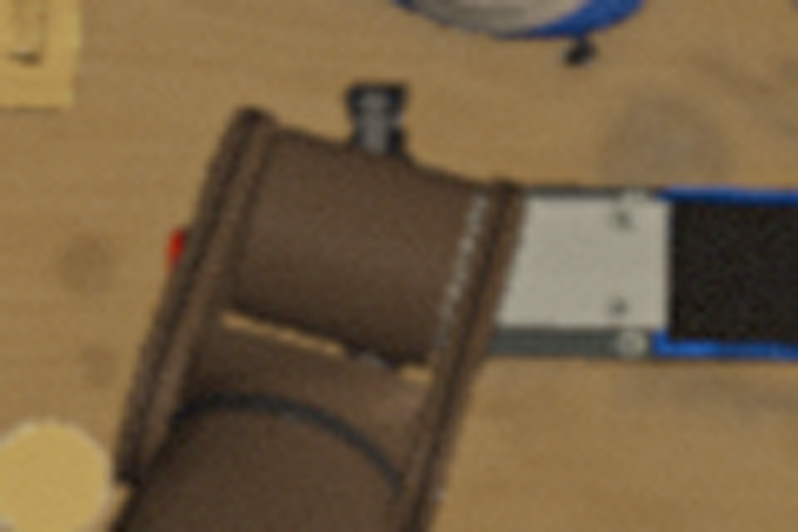

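Request:
arm_command --motion '[[[100,-0.3,0,-0.05,0.002],[100,-0.4,0,-0.03,0],[100,-0.4,0,0,0],[100,-0.4,0.05,0,0],[100,-0.3,0.05,0,0],[100,-0.1,0,0,0],[100,0,0,0,0]]]'

```text
time: 11.73
eef_pos: [0.4875, 0.0573, 0.0508]
orientation: [-0.51, 0.488, -0.486, 0.516]
wrist_force: [-0.2, 0.3, 0.1]
width: 0.0853
```

```bash
python3 g.py 0.487 0.054 0.046 -1.5735;python3 shot.py s12 scene top; python3 crop.py s12_scene 190 130 100 75;python3 crop.py s12_top 180 150 120 80
```

```text
t 11.73 p [0.4875 0.0573 0.0508] w 0.0853 F [-0.21  0.29  0.11] q [-0.09  0.11  2.17 -0.    0.81 -0.08]
R cols [[-0.005, 0.052, 0.999], [-1.0, -0.008, -0.004], [0.007, -0.999, 0.052]]
shift mm tool [ 3.3  4.8 -0.7] units [ 0.083  0.119 -0.017]
turn about y -0.0021
turn about y 3.1395
7.973333333333334
6.65
```

View pics/s12_scene_c.png

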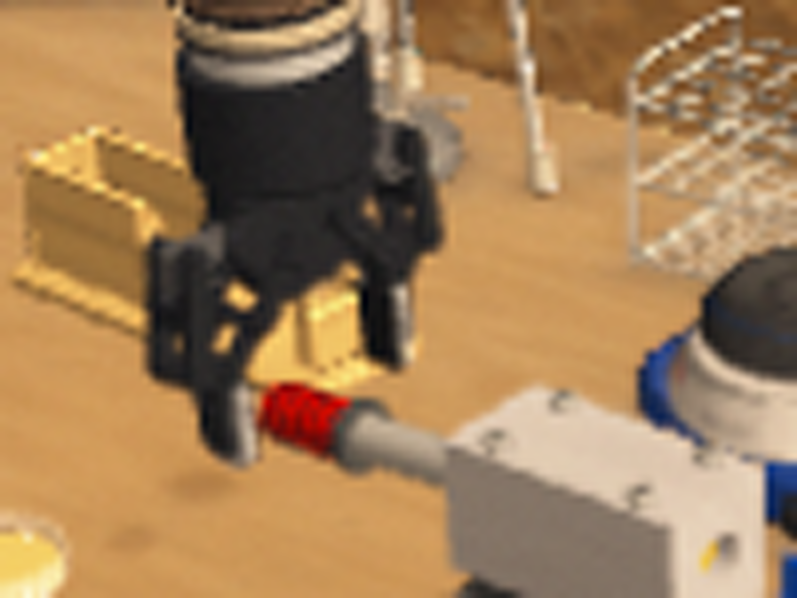

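View pics/s12_top_c.png

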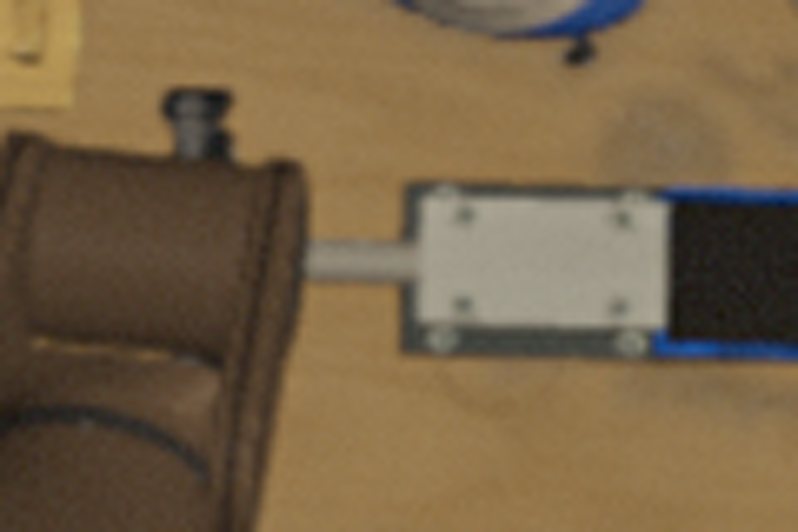

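```bash
cat > sag.py <<'E'
import sys; from h import *; from ov import rodhull
name=sys.argv[1]; yo,pit,zo=map(float,sys.argv[2:5]); s=dict(np.load(f"{name}_scene.npz"))
H=rodhull(np.array([.487,yo,zo]),np.array([0,-np.cos(pit),np.sin(pit)]))
x,y,w,h=190,130,100,75; f=7.98
I=cv2.cvtColor(s["img"],cv2.COLOR_RGB2BGR)[y:y+h,x:x+w]; I=cv2.resize(I,None,fx=f,fy=f,interpolation=cv2.INTER_CUBIC)
wire(I,H,s,[0,0,0],(255,0,255),f,np.array([x,y])); wire(I,FIX[1:2],s,[.4866,-.1401,-1.5735],(0,255,0),f,np.array([x,y])); cv2.imwrite(f"pics/{name}_sag.png",I)
E
python3 sag.py s12 .025 .05 .0557
```

```text
(no output)
```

View pics/s12_sag.png

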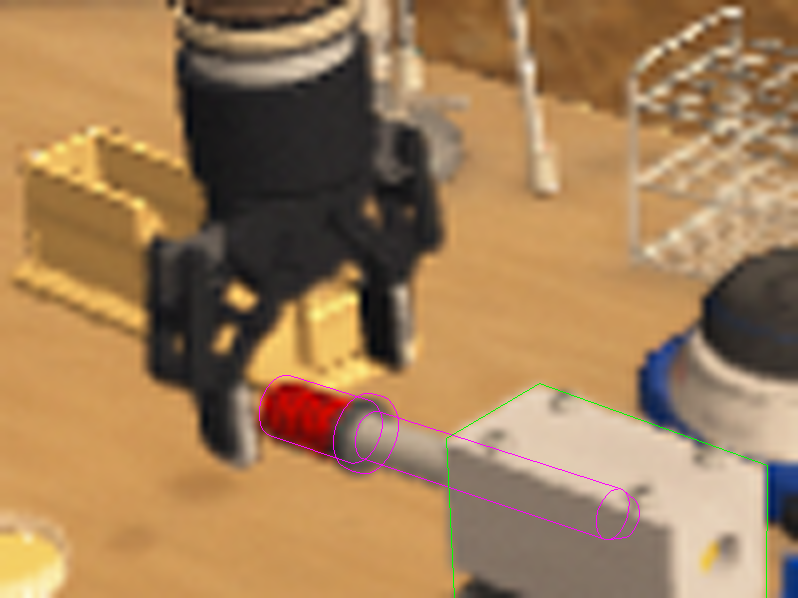

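Request:
arm_command --motion '[[[100,0.04,0.1,-0.02,0],[60,0,0.05,0,0],[40,0,0,0,0],[0,0,0,0,0],[0,0,0,0,0],[0,0,0,0,0],[0,0,0,0,0],[0,0,0,0,0]]]' --force 40

```text
time: 12.5
eef_pos: [0.4875, 0.0519, 0.0445]
orientation: [-0.508, 0.486, -0.487, 0.518]
wrist_force: [-0.3, 1.0, -0.1]
width: 0.0245
```

```bash
python3 g.py 0.487 0.054 0.046 -1.5735;python3 shot.py s13 scene; python3 sag.py s13 .027 .05 .0550
```

```text
t 12.5 p [0.4875 0.0519 0.0445] w 0.0245 F [-0.27  0.97 -0.07] q [-0.1   0.12  2.18 -0.    0.79 -0.09]
R cols [[-0.011, 0.053, 0.999], [-1.0, -0.008, -0.01], [0.008, -0.999, 0.053]]
shift mm tool [-2.1 -1.6 -0.5] units [-0.052 -0.04  -0.012]
turn about y -0.0079
turn about y 3.1337
```

View pics/s13_sag.png

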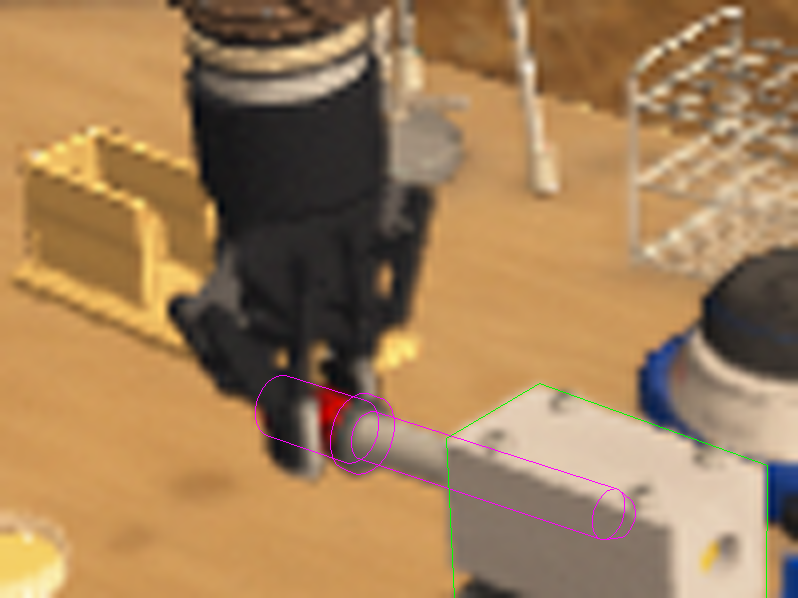

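Request:
arm_command --motion '[[[0,0,-0.06,-0.01,-0.008],[0,0,-0.06,0,0],[0,0.08,-0.03,0,0],[0,0.15,0,0,0],[0,0.1,0,0,0],[0,0,0,0,0]]]'

```text
time: 13.05
eef_pos: [0.4846, 0.0386, 0.0489]
orientation: [-0.511, 0.489, -0.486, 0.514]
wrist_force: [1.1, 0.1, -3.9]
width: 0.0247
```

```bash
python3 g.py 0.487 -0.012 0.0515 -1.5735;python3 shot.py s14 scene; python3 sag.py s14 .012 .0 .060
```

```text
t 13.05 p [0.4846 0.0386 0.0489] w 0.0247 F [ 1.09  0.15 -3.86] q [-0.13  0.1   2.18  0.    0.81 -0.13]
R cols [[-0.0, 0.049, 0.999], [-1.0, -0.006, -0.0], [0.006, -0.999, 0.049]]
shift mm tool [50.6 -2.2  2.5] units [ 1.266 -0.055  0.064]
turn about y 0.0024
turn about y -3.1392
```

View pics/s14_sag.png

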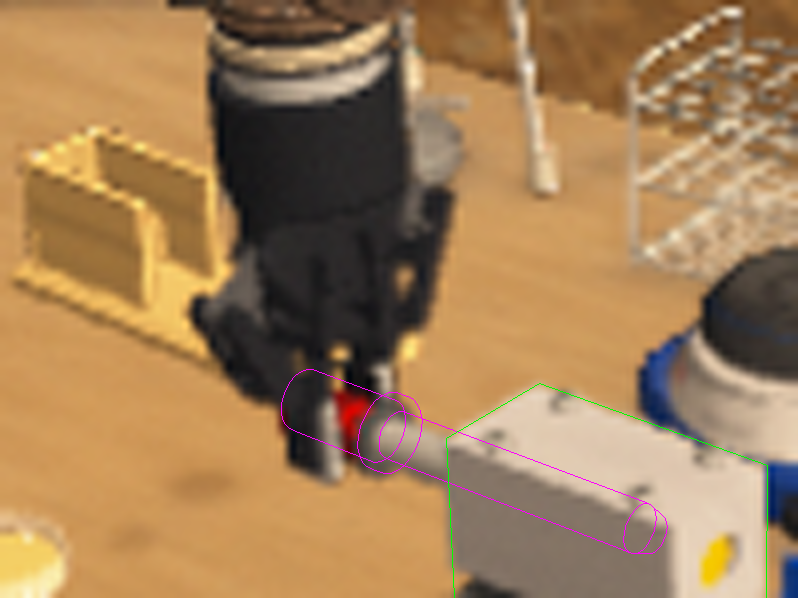

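Request:
arm_command --motion '[[[0,0.08,-0.03,0.04,0.002],[0,0.12,-0.02,0.02,0],[0,0.12,0,0,0],[0,0.1,0,0,0],[0,0,0,0,0]]]'

```text
time: 13.52
eef_pos: [0.4856, 0.0204, 0.0502]
orientation: [-0.509, 0.489, -0.488, 0.513]
wrist_force: [0.6, 0.7, -3.6]
width: 0.0247
```

```bash
python3 g.py 0.487 -0.012 0.0515 -1.5735;python3 shot.py s15 scene; python3 sag.py s15 -.003 .0 .060
```

```text
t 13.52 p [0.4856 0.0204 0.0502] w 0.0247 F [ 0.6   0.71 -3.62] q [-0.17  0.1   2.18  0.    0.81 -0.17]
R cols [[-0.004, 0.045, 0.999], [-1.0, -0.005, -0.004], [0.005, -0.999, 0.045]]
shift mm tool [32.4 -1.1  1.6] units [ 0.809 -0.027  0.039]
turn about y -0.0014
turn about y 3.1402
```

View pics/s15_sag.png

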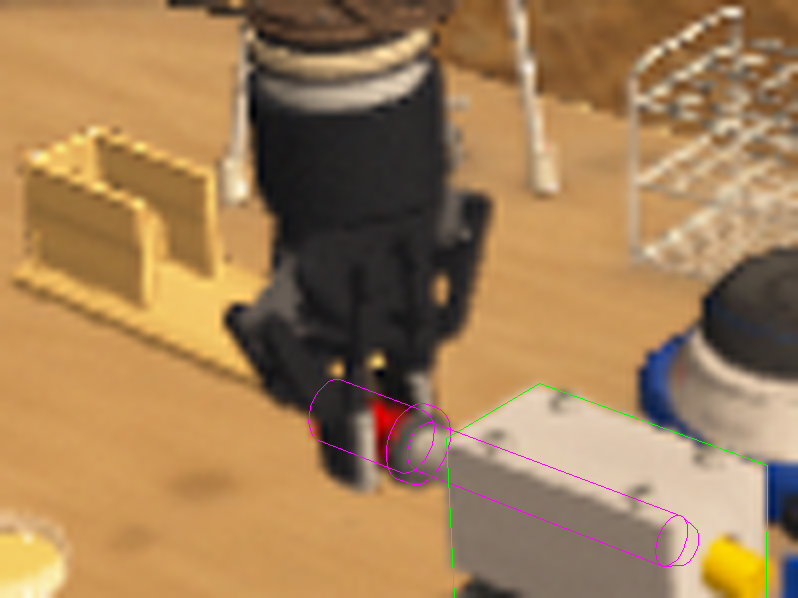

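Request:
arm_command --motion '[[[0,0.1,-0.02,0.02,0],[0,0.15,0,0.01,0],[0,0.15,0,0,0],[0,0.12,0,0,0],[0,0,0,0,0]]]'

```text
time: 13.98
eef_pos: [0.4864, -0.0025, 0.0512]
orientation: [-0.509, 0.489, -0.488, 0.513]
wrist_force: [0.3, 0.2, -4.1]
width: 0.0246
```

```bash
python3 g.py 0.487 -0.012 0.0515 -1.5735;python3 shot.py s16 scene; python3 sag.py s16 -.026 .0 .060
```

```text
t 13.98 p [ 0.4864 -0.0025  0.0512] w 0.0246 F [ 0.28  0.19 -4.08] q [-0.22  0.1   2.18  0.01  0.82 -0.22]
R cols [[-0.004, 0.044, 0.999], [-1.0, -0.006, -0.004], [0.005, -0.999, 0.044]]
shift mm tool [ 9.5 -0.2  0.6] units [ 0.237 -0.005  0.016]
turn about y -0.0012
turn about y 3.1404
```

View pics/s16_sag.png

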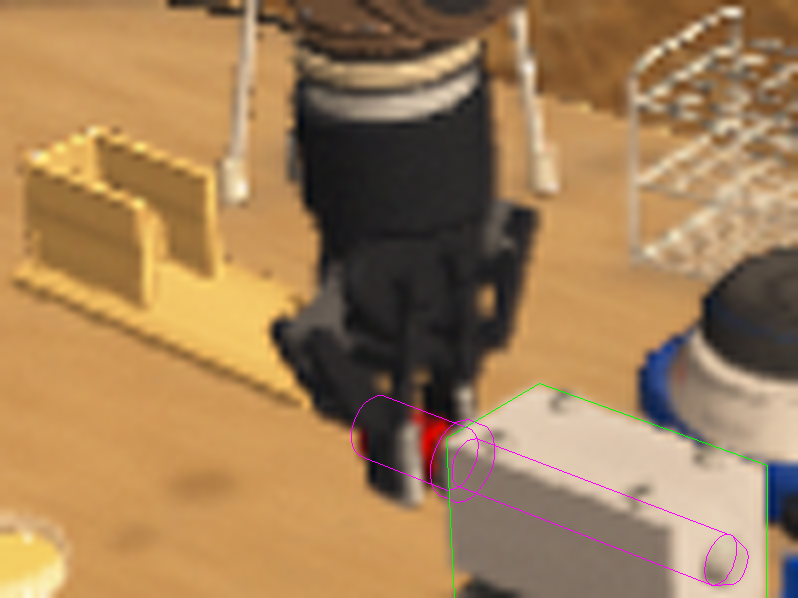

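Plug has dropped, rod sliding freely. Pushing the remaining ~13 mm gently until force appears.

Request:
arm_command --motion '[[[0,0.08,0,0.01,0],[0,0.08,0,0,0],[0,0.08,0,0,0],[0,0.06,0,0,0]]]'

```text
time: 14.37
eef_pos: [0.4864, -0.0146, 0.0512]
orientation: [-0.509, 0.489, -0.489, 0.513]
wrist_force: [1.0, 10.7, 0.0]
width: 0.0245
```

Request:
arm_command --motion '[[[0,0.06,0,0,0],[0,0.06,0,0,0],[0,0.06,0,0,0]]]'

```text
time: 14.62
eef_pos: [0.4865, -0.0146, 0.0516]
orientation: [0.512, -0.482, 0.496, -0.51]
wrist_force: [1.8, 11.3, -2.8]
width: 0.0243
```

```bash
python3 g.py 0.487 -0.0146 0.0515 -1.5735;python3 shot.py s17 scene top; python3 sag.py s17 -.04 .0 .060; python3 crop.py s17_top 180 150 140 80;python3 crop.py s17_scene 235 165 100 75
```

```text
t 14.62 p [ 0.4865 -0.0146  0.0516] w 0.0243 F [ 1.75 11.27 -2.79] q [-0.25  0.1   2.18  0.03  0.82 -0.26]
R cols [[-0.012, 0.044, 0.999], [-1.0, 0.015, -0.012], [-0.015, -0.999, 0.044]]
shift mm tool [0.  0.1 0.5] units [0.001 0.002 0.012]
turn about y -0.0089
turn about y 3.1326
5.7
7.973333333333334
```

View pics/s17_sag.png

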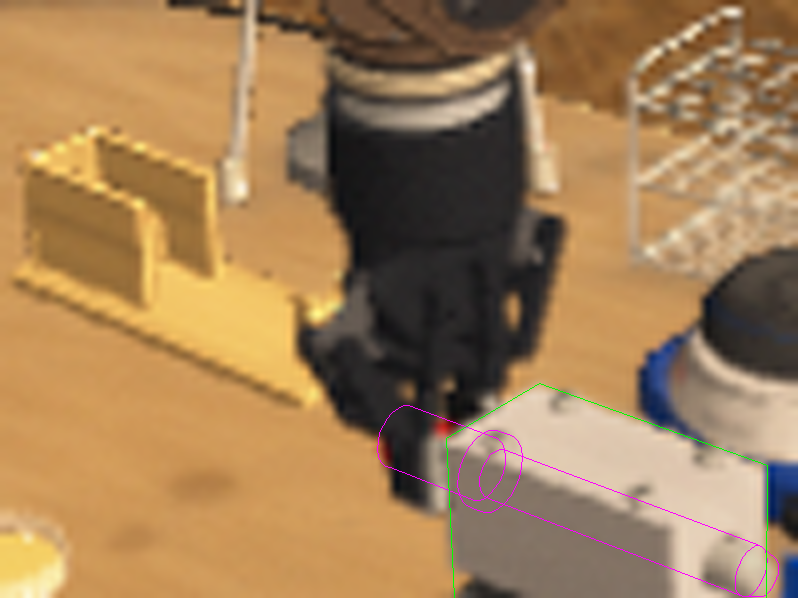

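View pics/s17_top_c.png

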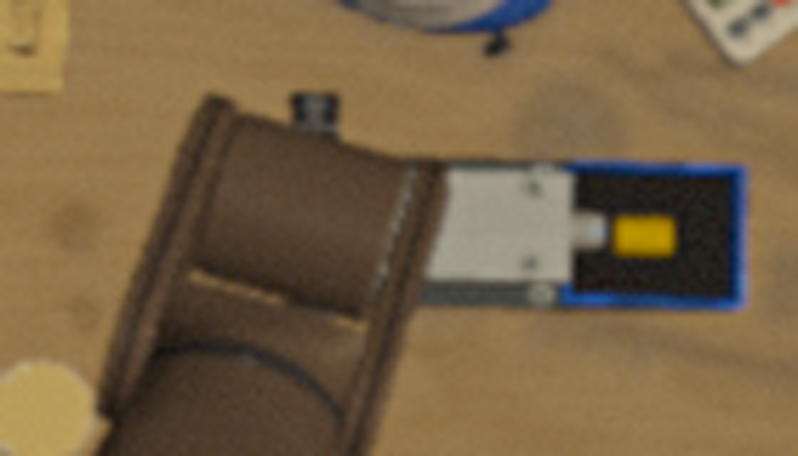

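View pics/s17_scene_c.png

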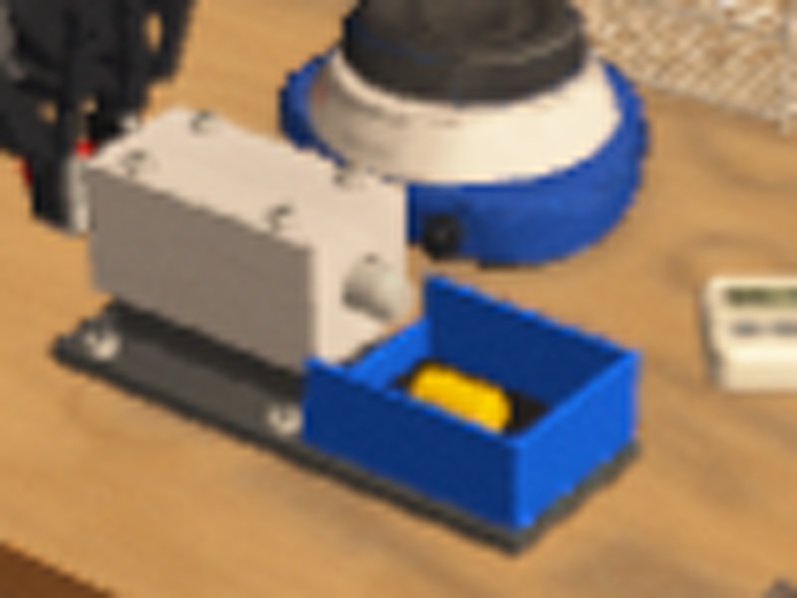

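Request:
arm_command --motion '[[[0,0,0,0,0],[0,0.1,0,0,0],[0,0.12,0,0,0],[0,0.12,0,0,0]]]' --force 80

```text
time: 15.05
eef_pos: [0.4865, -0.0144, 0.0519]
orientation: [0.518, -0.472, 0.506, -0.504]
wrist_force: [4.3, 22.6, -0.6]
width: 0.0238
```

```bash
python3 g.py 0.487 -0.0146 0.0515 -1.5735;python3 shot.py s18 scene top; python3 crop.py s18_top 250 170 50 37;python3 crop.py s18_scene 270 185 40 30
python3 - <<'E'
from h import *
for n in("scene","top"):
    s=dict(np.load(f"s18_{n}.npz")); print(n,"tip pred end",proj([[.487,-.17,.06],[.487,-.17,.0675],[.487,-.17,.0525]],s).round(1).tolist(),"3mm short",proj([[.487,-.167,.06]],s).round(1).tolist())
E
```

```text
t 15.05 p [ 0.4865 -0.0144  0.0519] w 0.0238 F [ 4.31 22.59 -0.57] q [-0.27  0.1   2.18  0.08  0.83 -0.3 ]
R cols [[-0.019, 0.044, 0.999], [-0.999, 0.047, -0.021], [-0.048, -0.998, 0.043]]
shift mm tool [0.2 0.4 0.4] units [0.006 0.011 0.011]
turn about y -0.0164
turn about y 3.1252
15.96
19.933333333333334
scene tip pred end [[285.6, 201.8], [285.6, 199.6], [285.6, 204.0]] 3mm short [[284.7, 201.5]]
top tip pred end [[285.3, 190.0], [285.5, 189.8], [285.0, 190.1]] 3mm short [[284.3, 190.0]]
```

View pics/s18_top_c.png

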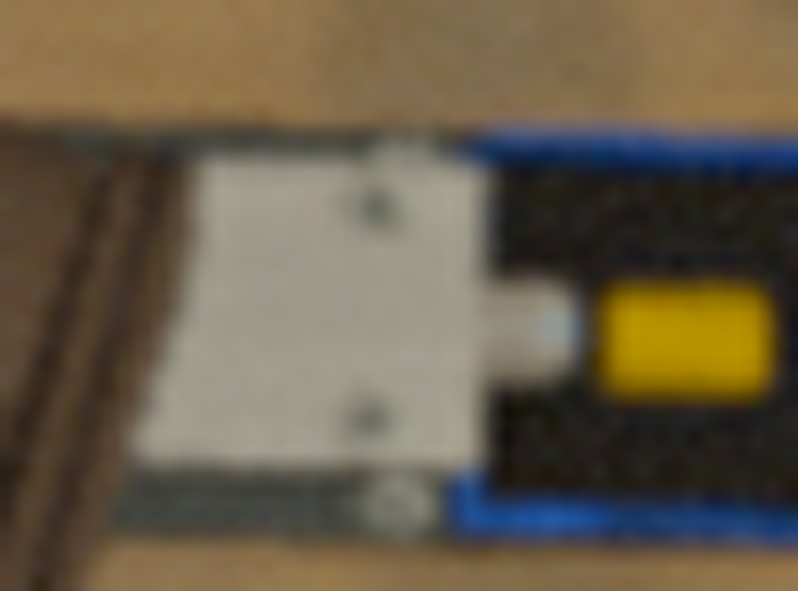

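View pics/s18_scene_c.png

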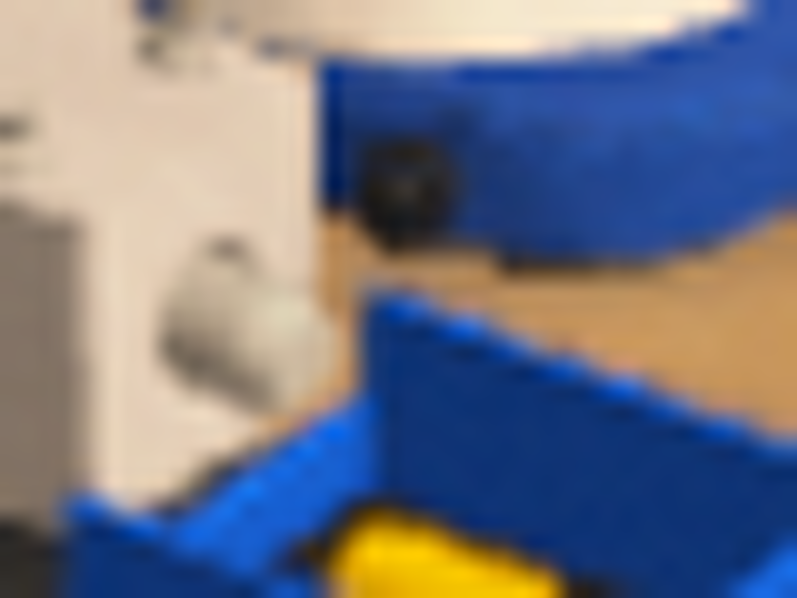

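Request:
arm_command --motion '[[[0,0,0,0,0],[30,0,0,0,0],[50,0,0,0,0],[100,0,0,0,0],[100,0,0,0,0],[100,0,0,0,0],[100,0,0,0,0]]]'

```text
time: 15.73
eef_pos: [0.4905, -0.0166, 0.0555]
orientation: [0.519, -0.472, 0.501, -0.507]
wrist_force: [0.6, 0.1, 0.5]
width: 0.0838
```

```bash
python3 g.py 0.487 0.0 0.16 -1.5735;python3 shot.py s19 scene top; python3 crop.py s19_scene 210 150 100 75
```

```text
t 15.73 p [ 0.4905 -0.0166  0.0555] w 0.0838 F [0.57 0.14 0.54] q [-0.27  0.1   2.17  0.07  0.83 -0.3 ]
R cols [[-0.015, 0.053, 0.998], [-0.999, 0.041, -0.018], [-0.042, -0.998, 0.052]]
shift mm tool [ -21.  -103.7    1.7] units [-0.524 -2.593  0.043]
turn about y -0.0128
turn about y 3.1288
7.973333333333334
```

View pics/s19_scene_c.png

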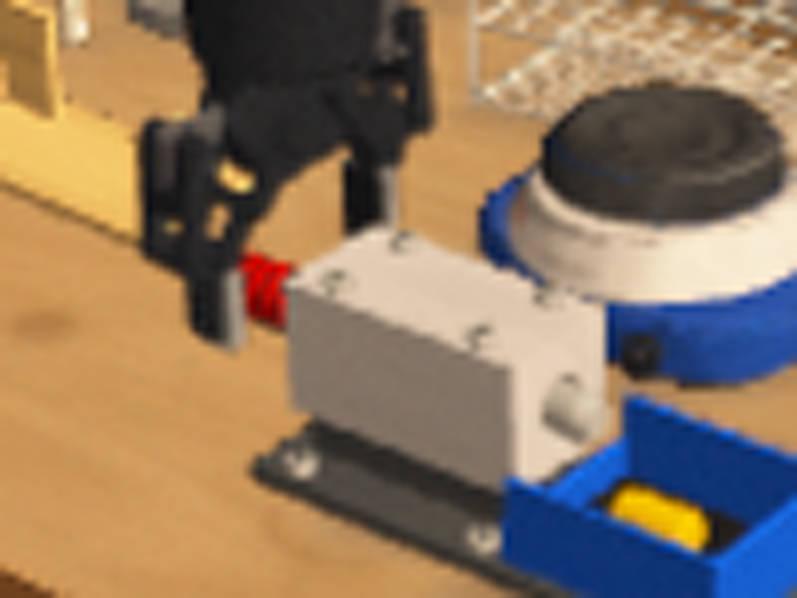

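Released; rod in place. Retreat upward with a slight backward component.

Request:
arm_command --motion '[[[100,-0.08,-0.25,0,0],[100,-0.1,-0.4,0,0],[100,-0.1,-0.5,0,0],[100,-0.1,-0.5,0,0],[100,-0.1,-0.5,0,0],[100,-0.05,-0.5,0,0],[100,0,-0.4,0,0],[100,0,0,0,0]]]'

```text
time: 16.5
eef_pos: [0.4824, 0.0013, 0.1864]
orientation: [0.518, -0.472, 0.502, -0.506]
wrist_force: [0.5, -0.5, 0.6]
width: 0.0853
```

Request:
arm_command --motion '[[[100,-0.6,-0.2,0,0],[100,-0.8,-0.2,0,0],[100,-0.9,0,0,0],[100,-0.9,0,0,0],[100,-0.6,0,0,0],[100,0,0,0,0],[100,0,0,0,0],[100,0,0,0,0]]]'

```text
time: 17.17
eef_pos: [0.4831, 0.1582, 0.2091]
orientation: [0.517, -0.471, 0.503, -0.508]
wrist_force: [0.5, 0.3, 0.1]
width: 0.0856
```

```bash
python3 g.py;python3 shot.py s20 scene top; python3 crop.py s20_scene 170 130 200 150;python3 crop.py s20_top 200 150 120 80
sed -i 's/x,y,w,h=190,130,100,75/x,y,w,h=225,160,100,75/' sag.py; python3 sag.py s20 -.0402 0 .06
python3 - <<'E'
from h import *
s=dict(np.load("s20_top.npz"));f=6.65;x,y=200,150
from ov import rodhull
I=cv2.cvtColor(s["img"],cv2.COLOR_RGB2BGR)[y:y+80,x:x+120]; I=cv2.resize(I,None,fx=f,fy=f,interpolation=cv2.INTER_CUBIC)
wire(I,rodhull(np.array([.487,-.0402,.06]),np.array([0,-1,0.])),s,[0,0,0],(255,0,255),f,np.array([x,y])); cv2.imwrite("pics/s20_ovt.png",I)
E
```

```text
t 17.17 p [0.4831 0.1582 0.2091] w 0.0856 F [0.48 0.26 0.14] q [ 0.1  -0.09  2.04  0.04  1.14  0.11]
R cols [[-0.02, 0.052, 0.998], [-0.999, 0.041, -0.023], [-0.042, -0.998, 0.051]]
3.986666666666667
6.65
```

View pics/s20_sag.png

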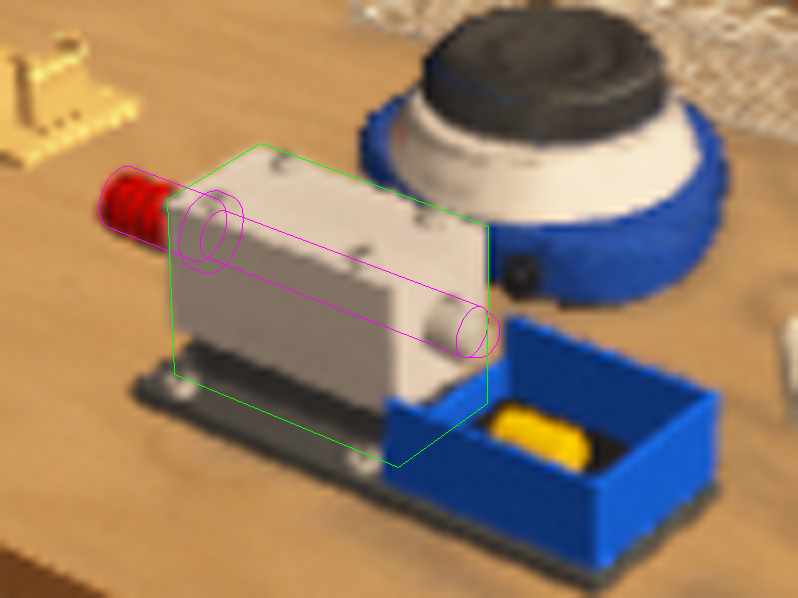

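View pics/s20_ovt.png

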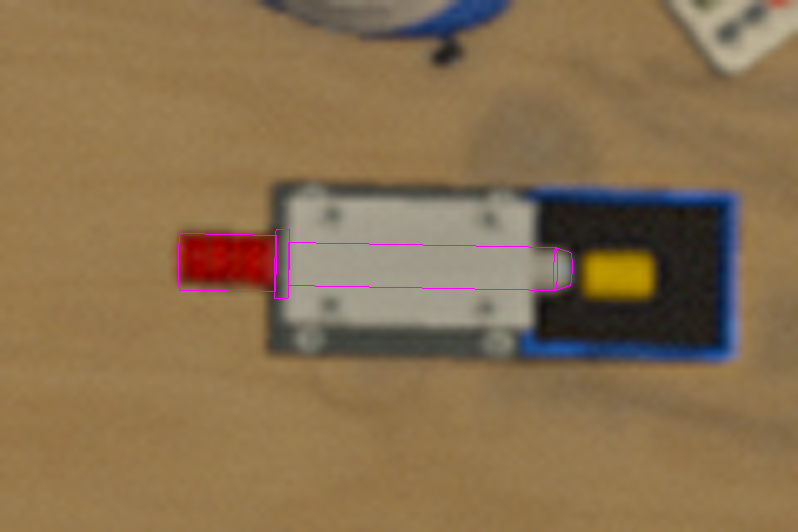

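View pics/s20_scene_c.png

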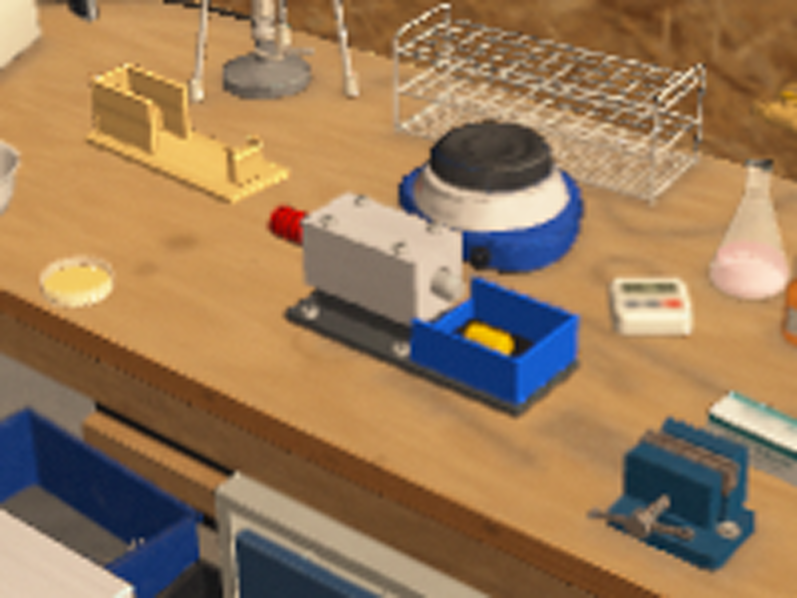

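The rod model set at the home position lines up with both pictures. The plug is lying in the tray, the arm is clear, and the bystanders haven't moved. I'm handing in.

```bash
python3 -c "
from rig import r
print(r.finish_job()); print(r.observe()['time'])"
```

```text
the job is handed in; nothing more can be done
None
the job is handed in; nothing more can be done
```

The rod is fully home in the sleeve and released, and the yellow plug is lying in the blue catch tray. I handed the job in at about 17 s of the 56 s. The hand-in reports no verdict, so the results below are my own checks.

**What I did:**
- I took the rod from the rack by its shaft and started it about 60–63 mm into the bore.
- I let it go there. It stayed in place with its handle sagging.
- I gripped it again by the red handle, levelled it and pushed it in.

**Last checks:**
- **Rod seated:** It stopped against the sleeve face, and raising the push from 11 N to 22 N moved it no further. A model of the rod drawn at the home position lines up with both cameras to about 1 px (roughly 3 mm), which is no finer than the 4 mm tolerance. The firm stop is the stronger evidence.
- **Plug:** It is lying in the tray in both pictures.
- **Arm:** The fingers are open, the arm is clear of the work, and the wrist force is near zero.
- **Things around it:** The petri dish and timer look unmoved. The slide box and bowl were only partly in the last close-up I viewed, but the arm never worked near the slide box or touched the bowl.

**Disagreements:** The two cameras differ by about 2 mm on the fixture's position, which is within their calibration. The tool also tilted up to about 0.05 rad as the moves added up, mostly during the final push. The insertion was not affected.

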